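# Change the batch in the specimen bar press

## Robot

A 6-joint arm with a two-finger parallel gripper is mounted at the origin on a cart in front of the work surface, level with it; the furniture and walls round the work are solid. World frame = base frame: x ahead of the robot, y to its left, z up, the work surface at z = 0. Lengths are in mm, angles in rad, forces in N, time in s.
With the tool pointing down it reaches from about 425 to 1125 mm from the base axis. Payload 14.9 kg.
Tool frame: the origin (TCP) lies at the very end of the fingers, on their centre line; the grasp point (between the pads) lies 19 mm behind it (env.grip_depth is the distance from the TCP to the grasp point, in mm); z points along the fingers, y is the line along which they close (so a half turn about z gives the same grasp; the last joint's range is limited). The gripper opens to 91 mm and grips with 3 to 60 N. Pads are 32 mm wide; open, the fingers measure 118 mm over their backs; the gripper's body (76 mm by 178 mm) begins 60 mm behind the grasp point.
Start: joints at [1.233, 0.379, 1.734, -0, 1.028, -0.033], TCP at [210.079, 667.746, 213.932] pointing down, gripper open.
Joint ranges: [-2.77, 2.77], [-0.74, 2.19], [0, 2.66], [-1.06, 4.2], [0.31, 2.87], [-3.08, 3.08]. Speed limits (rad/s): [1.89, 1.89, 2.39, 3.14, 3.14, 3.14].

## Interface

Orientations are given as a rotation vector (axis times angle).
In Python, from workcell import env gives the robot as it stands.
- The arm moves only by the shell command python3 -m crank 'ROWS' [FORCE]. ROWS is JSON, a list of rows, each a list of 3 entries, a list of its own where there are three numbers: the shift along the tool's x, y, z in mm, then the turn, a rotation vector about the tool's x, y, z in degrees, then the closure, from 0 (fully open) to 1 (shut). A call has exactly 8 rows; each row is the pose to reach, as a shift and turn from the pose commanded when the call began, along the tool's axes at that moment; what a row does not reach only later rows make up. A row lasts 1/10 s, in which the tool goes at most 50 mm and 8.59 degrees, less where a joint would pass 70% of its speed; a pose out of reach is approached as far as the arm can. A call with a gripper value outside its range is refused whole. The fingers move at their own pace and stop on an object; FORCE is the grip in N (left out, the last holds). Time passes only in rows, so rows that repeat a pose let the fingers close, or fill a call up. It gives the time, the measured TCP pose, the force, the opening and the grip force at its end, in the units of the state.
- env.get_state(): the state, without advancing time (a new reading comes with each control period).
- env.read_camera(name): name is "scene" or "side" or "wrist"; returns the picture (420x560x3 uint8, red, green, blue); there is no depth.
- env.calibration(name): a dict with "vertical_fov" (degrees; the focal length in pixels is half the picture's height over the tangent of half this angle, whatever the lens; pixels are square), "cx", "cy" (the principal point, pixels), "pose" (4x4, takes a point from camera to world coordinates). Camera axes: x right, y up, looking along -z (the intrinsics and any distortion apply to the point x, -y, -z); pixel columns grow to the right and rows downward; lengths in mm; the calibration is good to about 2 mm. The wrist camera is an equidistant fisheye: a pixel r from the principal point sees the ray r / f radians off the axis. A picture is of the moment at which its call begins: read the wrist's pose just before it. calibration takes no time and is no camera call; for the wrist camera it gives the pose at the moment of the call.
- env.hand_in(): hands the job in; it is judged then, once.
The state is a dict: "clock": time; "qpos": joint angles; "qd": joint speeds; "joint_torque": joint torques, N m; "position": TCP position; "tool_rot": TCP orientation; "ft_force": force on the tool from outside, world axes, zero at the start; "torque": the same for the moment, N m; "grip_width": finger opening in mm; "grip_force": force on a finger pad.
Only numpy, scipy, OpenCV 4.12 (cv2) and the standard library are available. Lean on these libraries where they do the work, as an engineer would, in place of code of your own. Each camera call takes 0.05 s, during which the arm holds its last target. There are 200 camera calls.

## Task

Change over the bar press: open it fully with its lever, slide out the cured mounts and lay each one level across both rails of the drying rack, wood side up. Then slide every fresh mount from the worktop under the raised beam, wood side up, one to a lane and right back against the stop, and only then close the lever fully so that the sprung feet press on them. Do not knock over the brown bottles.

Things in the scene. Friction and masses are not known exactly. Their poses are not given: they have to be found in the camera images.
- press_bed (a point): Bar press, fixed. Point on its bed, 44 mm above the worktop, below the middle foot; x runs along the three lanes from the mouth (robot's side) to the back stop, y to the left, z up. Lanes centred at y = -66, 0, +66 mm, 57 mm wide between round-nosed fences 10 mm high, from x = -50 mm to the stop at x = 52 mm: a mount fully home has its origin at x = 0. Bed's front edge: x = -85 mm
- crosshead (a point): Middle of the top of the press's fixed grey crosshead, 125 mm above the worktop; it spans all lanes, 42 mm deep (x) x 258 mm x 20 mm, on two 18 mm columns at y = -115 and +115 mm. Axes as press_bed
- beam: Moving beam with three sprung feet (34 mm discs), one over each lane at x = 0 of press_bed, under the crosshead. Lever open: feet 25 mm above the bed, 7 mm clear of a mount's slab. Closed: feet rest sprung on the slab (3 N), or hang 15 mm above the bed in an empty lane. Origin when closed: 24 mm below press_bed
- lever (a joint): Cam lever on top of the crosshead's left end, turning about a vertical axis: 0 = closed (points to the mouth, along -x of press_bed; beam down), 1.3 = fully open (turned clockwise from above, swung out towards +y of press_bed; beam 10 mm up). It stays where it is left; about 3 N at the knob moves it
- lever_knob (a point): Middle of the lever's upright black knob, 20 mm thick from 13 mm below to 9 mm above this point, domed to 15 mm above; 85 mm from the lever's axis, 160 mm above the worktop. The lever's flat bar, 13 mm wide, has its top 20 mm below this point
- lever_hinge (a point): Point on the lever's axis, at the knob's height
- rack_top (a point): Drying rack, fixed: two steel rails 8 mm wide, 184 mm long, a flat drip tray between them 12 mm lower. Point midway between them at the height of their tops, 50 mm above the worktop; y along the rails, x across them, away from the robot. Rails centred at x = -32, +32 mm; end frames at y = -94, +94 mm rise 16 mm above them. Two mounts fit side by side, tongues to -x
- cured_1: Mount: grey paddle-shaped plate 8 mm thick, 130 g; blade 104 mm (along x) x 52 mm with a wood slab 70 x 44 x 10 mm glued on its middle (18 mm high in all); a tongue 22 mm wide runs on from x = -52 to -132 mm, its end rounded from -121. Origin: underside of the blade's middle; x points away from the tongue, z up. Cured: in the press; 2 of the 3 are present
- cured_2: Mount: grey paddle-shaped plate 8 mm thick, 130 g; blade 104 mm (along x) x 52 mm with a wood slab 70 x 44 x 10 mm glued on its middle (18 mm high in all); a tongue 22 mm wide runs on from x = -52 to -132 mm, its end rounded from -121. Origin: underside of the blade's middle; x points away from the tongue, z up. Cured: in the press; 2 of the 3 are present
- cured_3: Mount: grey paddle-shaped plate 8 mm thick, 130 g; blade 104 mm (along x) x 52 mm with a wood slab 70 x 44 x 10 mm glued on its middle (18 mm high in all); a tongue 22 mm wide runs on from x = -52 to -132 mm, its end rounded from -121. Origin: underside of the blade's middle; x points away from the tongue, z up. Cured: in the press; 2 of the 3 are present
- fresh_1: Mount: grey paddle-shaped plate 8 mm thick, 130 g; blade 104 mm (along x) x 52 mm with a wood slab 70 x 44 x 10 mm glued on its middle (18 mm high in all); a tongue 22 mm wide runs on from x = -52 to -132 mm, its end rounded from -121. Origin: underside of the blade's middle; x points away from the tongue, z up. Fresh: on the worktop; 2 or 3 are present
- fresh_2: Mount: grey paddle-shaped plate 8 mm thick, 130 g; blade 104 mm (along x) x 52 mm with a wood slab 70 x 44 x 10 mm glued on its middle (18 mm high in all); a tongue 22 mm wide runs on from x = -52 to -132 mm, its end rounded from -121. Origin: underside of the blade's middle; x points away from the tongue, z up. Fresh: on the worktop; 2 or 3 are present
- fresh_3: Mount: grey paddle-shaped plate 8 mm thick, 130 g; blade 104 mm (along x) x 52 mm with a wood slab 70 x 44 x 10 mm glued on its middle (18 mm high in all); a tongue 22 mm wide runs on from x = -52 to -132 mm, its end rounded from -121. Origin: underside of the blade's middle; x points away from the tongue, z up. Fresh: on the worktop; 2 or 3 are present
- gas_turret_2: White gas turret fixed to the worktop, not part of the job but in the way: an upright 60 mm thick, with two arms that reach 155 mm to its left and right (along y); 135 mm high. Origin under its middle
- stain_bottle_1: Brown dropper bottle, 38 mm thick, 108 mm high, standing behind the work; origin under its middle, z up
- stain_bottle_2: Brown dropper bottle, 34 mm thick, 100 mm high, standing behind the work; origin under its middle, z up

How it is judged (in metres and radians):
On the way, in this order (a step that is already met when the one before it is completed fails the run):
1. the press is opened (value of joint lever above 1.1 rad), for 0.2 s.
2. the cured mounts lie on the rack and the fresh mounts are home in the lanes, with the press still open (x of cured_1 in the frame of rack_top between -0.03 and 0.03 m and y of cured_1 in the frame of rack_top between -0.09 and 0.09 m and z of cured_1 in the frame of rack_top between -0.004 and 0.006 m and angle between each of cured_1, cured_2, cured_3, fresh_1, fresh_2, fresh_3's own z axis and vertical below 0.08 rad and linear speed of each of cured_1, cured_2, cured_3 below 0.02 m/s and x of cured_2 in the frame of rack_top between -0.03 and 0.03 m and y of cured_2 in the frame of rack_top between -0.09 and 0.09 m and z of cured_2 in the frame of rack_top between -0.004 and 0.006 m and x of cured_3 in the frame of rack_top between -0.03 and 0.03 m and y of cured_3 in the frame of rack_top between -0.09 and 0.09 m and z of cured_3 in the frame of rack_top between -0.004 and 0.006 m and x of fresh_1 in the frame of press_bed between -0.008 and 0.005 m and y of fresh_1 in the frame of press_bed between -0.075 and 0.075 m and z of fresh_1 in the frame of press_bed between -0.004 and 0.004 m and x of fresh_2 in the frame of press_bed between -0.008 and 0.005 m and y of fresh_2 in the frame of press_bed between -0.075 and 0.075 m and z of fresh_2 in the frame of press_bed between -0.004 and 0.004 m and x of fresh_3 in the frame of press_bed between -0.008 and 0.005 m and y of fresh_3 in the frame of press_bed between -0.075 and 0.075 m and z of fresh_3 in the frame of press_bed between -0.004 and 0.004 m and value of joint lever above 1 rad), for 0.2 s.
At the end, for the whole second after the job is handed in: Cured mounts at rest level on both rails, within 30 mm of the rack's middle line; fresh mounts flat on the bed within 8 mm of the stop, each pressed by a foot; lever within 0.1 rad of closed; brown bottles standing (x of cured_1 in the frame of rack_top between -0.03 and 0.03 m and y of cured_1 in the frame of rack_top between -0.09 and 0.09 m and z of cured_1 in the frame of rack_top between -0.004 and 0.006 m and angle between each of cured_1, cured_2, cured_3, fresh_1, fresh_2, fresh_3's own z axis and vertical below 0.08 rad and linear speed of each of cured_1, cured_2, cured_3 below 0.02 m/s and x of cured_2 in the frame of rack_top between -0.03 and 0.03 m and y of cured_2 in the frame of rack_top between -0.09 and 0.09 m and z of cured_2 in the frame of rack_top between -0.004 and 0.006 m and x of cured_3 in the frame of rack_top between -0.03 and 0.03 m and y of cured_3 in the frame of rack_top between -0.09 and 0.09 m and z of cured_3 in the frame of rack_top between -0.004 and 0.006 m and x of fresh_1 in the frame of press_bed between -0.008 and 0.005 m and y of fresh_1 in the frame of press_bed between -0.075 and 0.075 m and z of fresh_1 in the frame of press_bed between -0.004 and 0.004 m and x of fresh_2 in the frame of press_bed between -0.008 and 0.005 m and y of fresh_2 in the frame of press_bed between -0.075 and 0.075 m and z of fresh_2 in the frame of press_bed between -0.004 and 0.004 m and x of fresh_3 in the frame of press_bed between -0.008 and 0.005 m and y of fresh_3 in the frame of press_bed between -0.075 and 0.075 m and z of fresh_3 in the frame of press_bed between -0.004 and 0.004 m and value of joint lever below 0.1 rad and contact force between beam and fresh_1 above 0.8 N and contact force between beam and fresh_2 above 0.8 N and contact force between beam and fresh_3 above 0.8 N); the robot touches nothing.
It fails at once if a brown bottle is knocked over (angle between any of stain_bottle_1, stain_bottle_2's own z axis and vertical above 0.7 rad).
Of cured_1, cured_2, cured_3 only 2 to 2 are there at a start; the rules pass over those that are not, and their reading is None.
Of fresh_1, fresh_2, fresh_3 only 2 to 3 are there at a start; the rules pass over those that are not, and their reading is None.
At some moment in a run one of fresh_1, fresh_2, fresh_3 may be knocked a few centimetres aside while the robot is not near it.
Once in a run the grip may slacken for a moment while it holds something.
It also fails if it takes over 208 s, if anything falls off the work surface, if the arm or the gripper's body presses on something with over 40 N, if the wrist force passes 120 N, or if a joint passes its speed limit or range.

## Working session

There is one attempt and no reset: what is moved stays moved. The work goes in short steps, Python scripts to look and compute and a shell command to move; the robot and the scene stay as the last step left them, time stands still between calls to the robot, and variables do not carry over. Pictures are saved under pics/ and viewed, at most 14 in all, crops included, and the job is handed in when it is done.

```bash
mkdir -p pics; ls
cat > h.py <<'E'
import numpy as np,cv2
from workcell import env
from scipy.spatial.transform import Rotation as R
def snap(n,f):
    c=env.calibration(n); im=env.read_camera(n); cv2.imwrite('pics/'+f+'.png',im[:,:,::-1]); np.save('pics/'+f+'.npy',c['pose'])
    return im,c
def ray(n,px,pose=None):
    c=env.calibration(n); f=210/np.tan(np.radians(c['vertical_fov']/2)); P=np.array(c['pose'] if pose is None else pose)
    u=(px[0]-c['cx'])/f; v=(px[1]-c['cy'])/f
    if n=='wrist':
        r=np.hypot(u,v); s=np.sin(r)/r if r>1e-9 else 1; d=np.array([u*s,-v*s,-np.cos(r)])
    else: d=np.array([u,-v,-1.])
    d=P[:3,:3]@d; return P[:3,3],d/np.linalg.norm(d)
def atz(n,px,z,pose=None):
    o,d=ray(n,px,pose); return o+d*(z-o[2])/d[2]
def tri(rs):
    A=sum(np.eye(3)-np.outer(d,d) for o,d in rs); b=sum((np.eye(3)-np.outer(d,d))@o for o,d in rs)
    p=np.linalg.solve(A,b); return p,[float(np.linalg.norm(np.cross(p-o,d))) for o,d in rs]
E
python3 - <<'E'
from h import *
np.set_printoptions(precision=3,suppress=True)
for n in('scene','side','wrist'):
    im,c=snap(n,n+'0'); print(n,c['vertical_fov'],c['cx'],c['cy'],{k:v for k,v in c.items() if k not in('pose','vertical_fov','cx','cy')});print(np.array(c['pose']))
    cv2.imwrite('pics/%s0b.png'%n,cv2.resize(im[:,:,::-1],(800,600),interpolation=cv2.INTER_CUBIC))
print(env.get_state(),env.grip_depth)
E
```

```text
pics
scene 44.20245879233422 281.47306142219844 208.12543985079546 {}
[[   0.644    0.471   -0.603 -321.904]
 [  -0.765    0.386   -0.516 -745.92 ]
 [  -0.01     0.793    0.609 1030.939]
 [   0.       0.       0.       1.   ]]
side 57.41746468607777 273.0560843998437 209.56726672720293 {}
[[   1.      -0.009   -0.028  591.022]
 [  -0.019    0.551   -0.835 -728.254]
 [   0.023    0.835    0.55   615.548]
 [   0.       0.       0.       1.   ]]
wrist 65.70646984690485 279.46954953077625 214.83075370640967 {}
[[  0.3    -0.921  -0.25  138.9  ]
 [  0.954   0.29    0.08  690.81 ]
 [ -0.001  -0.262   0.965 384.669]
 [  0.      0.      0.      1.   ]]
{'clock': 0.15, 'qpos': array([ 1.233,  0.379,  1.735, -0.   ,  1.028, -0.033]), 'qd': array([ 0.002, -0.001, -0.003, -0.002,  0.   ,  0.002]), 'joint_torque': array([ -0.001, -76.411, -43.465,   0.065,   0.041,  -0.   ]), 'position': array([209.978, 667.473, 213.48 ]), 'tool_rot': array([-0.477, -3.105,  0.001]), 'ft_force': array([-0.456, -0.345,  0.117]), 'torque': array([ 0.019, -0.028, -0.028]), 'grip_force': 0.0, 'grip_width': 91.0934525611882} 18.8
```

View pics/scene0b.png

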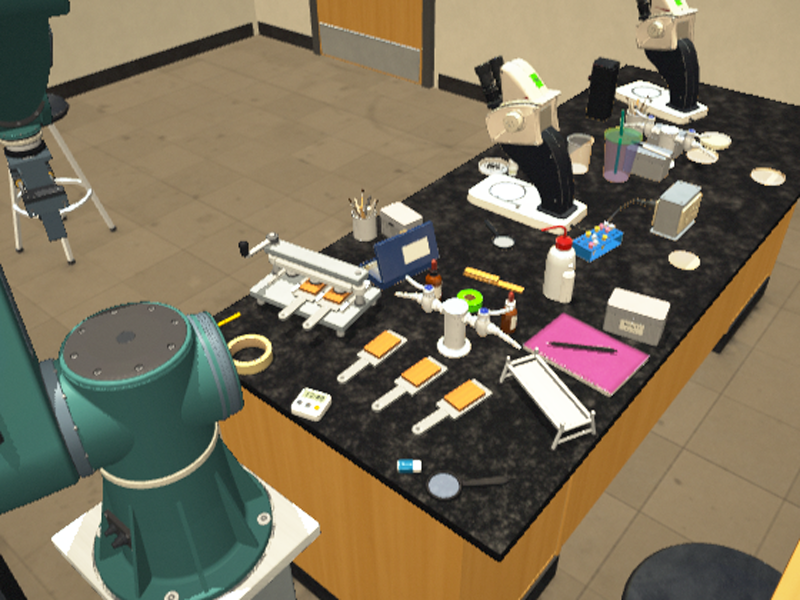

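View pics/side0b.png

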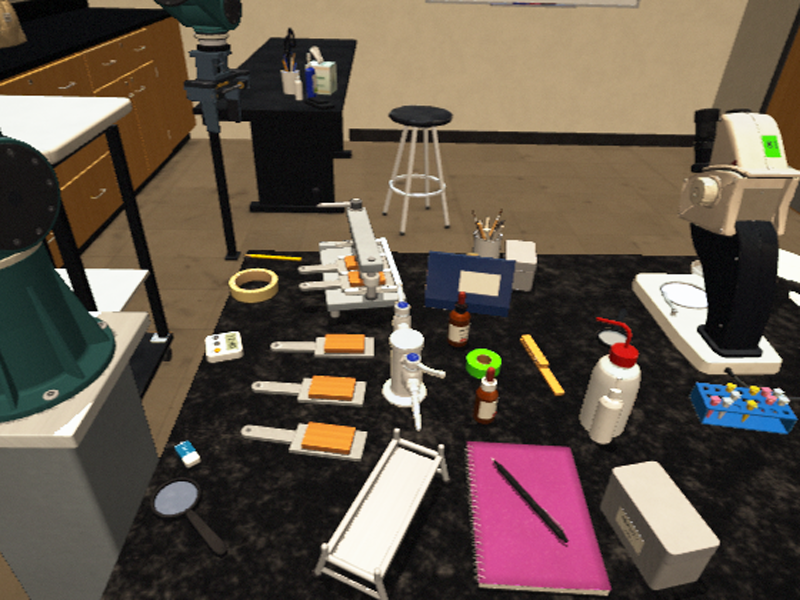

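The scene picture shows the press at (315,285), three fresh mounts at (375,355), (415,380) and (455,405), the turret at (455,325), the rack at (550,395), and bottles at (433,275) and (510,310). In the side picture the same things are at (355,270), the mounts at (325,345)–(310,440), the turret at (405,370) and the rack at (385,515). I'll enlarge both.

Run:
```python
import cv2
a=cv2.imread('pics/scene0.png');b=cv2.imread('pics/side0.png')
cv2.imwrite('pics/sc.png',cv2.resize(a[155:325,160:425],None,fx=3,fy=3,interpolation=cv2.INTER_CUBIC))
cv2.imwrite('pics/sd.png',cv2.resize(b[135:335,160:360],None,fx=3,fy=3,interpolation=cv2.INTER_CUBIC))
cv2.imwrite('pics/sd2.png',cv2.resize(b[280:420,160:360],None,fx=4,fy=4,interpolation=cv2.INTER_CUBIC))
```

```text
(no output)
```

View pics/sc.png

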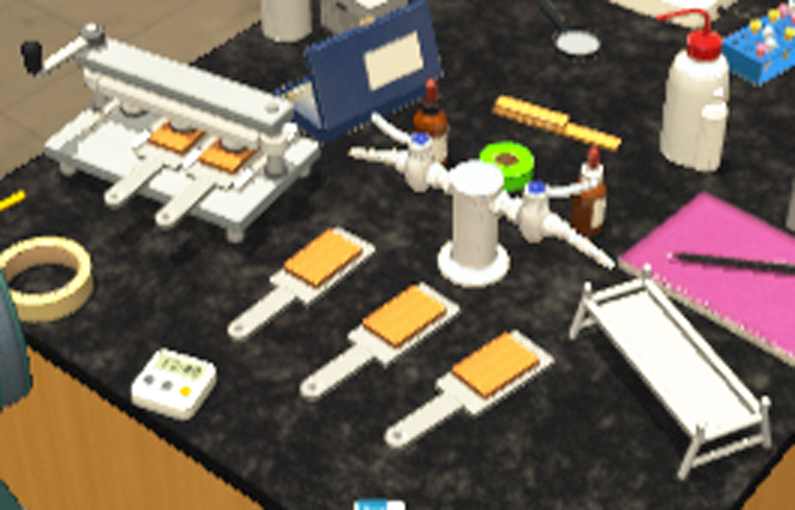

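View pics/sd.png

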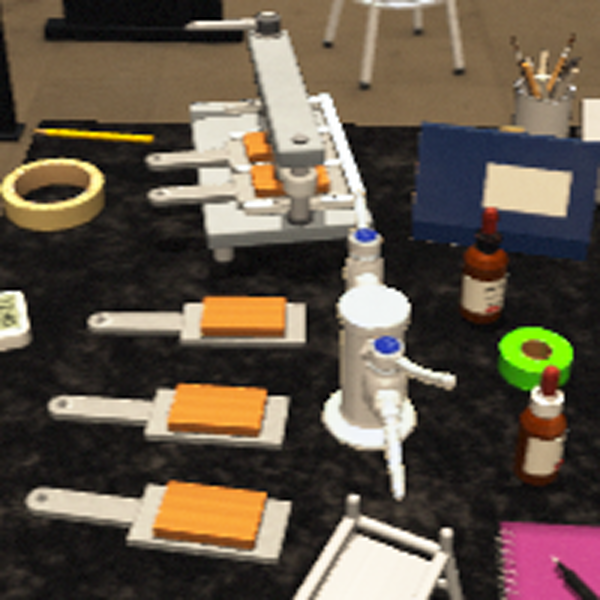

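The scene crop shows two cured mounts in the middle and right lanes, with tongue holes at (115,195) and (168,216). The left lane is empty and the lever is closed, with its knob at (32,55). The fresh mounts' tongue holes are at (238,327), (312,386) and (395,435). In the side crop the same holes are at (155,158), (160,193), (97,320), (58,405) and (42,498). Next I'll triangulate these.

Run:
```python
from h import *
np.set_printoptions(precision=1,suppress=True)
S=lambda u,v:(160+u/3,155+v/3); D=lambda u,v:(160+u/3,135+v/3); G=lambda u,v:(u/1.4286,v/1.4286)
L={'hinge':(S(95,33),D(267,18)),'knob':(S(32,55),D(188,25)),'xscrew':(S(272,108),D(300,137)),'A':(S(238,327),D(97,320)),'B':(S(312,386),D(58,405)),'C':(S(395,435),D(42,498)),
'Cm':(S(115,195),D(155,158)),'Cr':(S(168,216),D(160,193)),'turret':(S(478,178),D(376,305)),'bot1':(S(431,85),D(489,212)),'bot2':(S(593,153),D(550,370)),
'r1':(S(588,288),G(398,433)),'r2':(S(647,268),G(442,449)),'r3':(S(766,402),G(382,590)),'r4':(S(692,434),G(320,565)),'tarmL':(S(352,153),D(366,232)),'tarmR':(S(612,266),D(400,495))}
for k,(a,b) in L.items():
    p,e=tri([ray('scene',a),ray('side',b)]); print(k,p,'res %.1f'%e[0])
for n,q in {'A':[(284,263),(333,230),(362,247),(318,288)],'B':[(362,320),(415,286),(446,306),(396,343)],'C':[(453,370),(508,333),(540,355),(487,396)]}.items():
    P=np.array([atz('scene',S(*c),18) for c in q]); m=P.mean(0); d=P[1]+P[2]-P[0]-P[3]; print(n,m,'yaw',np.arctan2(d[1],d[0]),np.linalg.norm(d[:2])/2)
```

```text
hinge [548.3 371.4 140.9] res 1.0
knob [470.2 380.1 138. ] res 8.7
xscrew [584.1 150.5 124.5] res 1.8
A [414.7  44.6   7.1] res 0.9
B [401.4 -61.4   7.4] res 0.9
C [ 406.7 -154.3    3.6] res 0.2
Cm [443.7 240.9  51.1] res 0.1
Cr [455.4 176.7  50.5] res 0.5
turret [641.6 -65.2 106.7] res 1.2
bot1 [742.1  70.8 101.2] res 0.6
bot2 [ 761.  -119.5   92.7] res 1.1
r1 [ 624.7 -207.9   56.1] res 0.4
r2 [ 681.8 -236.2   57.3] res 0.8
r3 [ 603.1 -409.9   48.3] res 7.5
r4 [ 535.3 -378.3   42.7] res 8.0
tarmL [641.6  95.4  61.3] res 2.6
tarmR [ 651.8 -214.7   70.2] res 0.8
A [535.   40.7  18. ] yaw 0.013897309738000501 71.1740903155328
B [521.9 -72.4  18. ] yaw -0.10092583853710964 69.53477291122606
C [ 524.1 -179.    18. ] yaw -0.11820273297728237 72.286463227372
```

```bash
cat >> h.py <<'E'
def Rt(a): return np.column_stack([[-np.sin(a),np.cos(a),0],[np.cos(a),np.sin(a),0],[0,0,-1.]])
def rel(p,a,s=None,base=None):
    "shift,turn from current (or base=(p,a)) to tcp p, tool y at angle a (mod pi)"
    if base is None:
        s=env.get_state(); p0=s['position']; R0=R.from_rotvec(s['tool_rot'])
    else: p0=np.array(base[0]); R0=R.from_matrix(Rt(base[1]))
    b=[(R0.inv()*R.from_matrix(Rt(a+k*np.pi))).as_rotvec(degrees=True) for k in(0,1)]
    t=min(b,key=np.linalg.norm)
    return np.round(R0.inv().apply(np.array(p)-p0),1),np.round(t,2)
E
python3 - <<'E'
from h import *
s=env.get_state(); print(R.from_rotvec(s['tool_rot']).as_matrix().round(3))
for t in[((430,230,330),1.09)]: print(rel(*t))
E
```

```text
[[-0.954  0.3   -0.   ]
 [ 0.3    0.954 -0.001]
 [ 0.    -0.001 -1.   ]]
(array([-341.2, -351.4, -116.3]), array([-0.04,  0.  , 10.09]))
```

```bash
python3 -m crank '[[[0,0,-50],[0,0,2],0],[[0,0,-100],[0,0,4],0],[[-30,-30,-116],[0,0,6],0],[[-60,-65,-116],[0,0,8],0],[[-95,-100,-116],[0,0,10],0],[[-130,-135,-116],[0,0,10],0],[[-165,-170,-116],[0,0,10],0],[[-200,-205,-116],[0,0,10],0]]'
python3 - <<'E'
from h import *
print(rel((430,230,330),1.09))
E
```

```text
clock: 0.95
position: [339.7, 410.3, 329.8]
tool_rot: [0.745, 3.052, -0.0]
ft_force: [0.4, 0.1, 1.2]
grip_width: 91.3
grip_force: 0.0
(array([-1.632e+02, -1.184e+02, -1.000e-01]), array([-0.  ,  0.  ,  0.11]))
```

```bash
python3 -m crank '[[[-35,-25,0],[0,0,0],0],[[-70,-50,0],[0,0,0],0],[[-105,-75,0],[0,0,0],0],[[-140,-100,0],[0,0,0],0],[[-163,-118,0],[0,0,0],0],[[-163,-118,0],[0,0,0],0],[[-163,-118,0],[0,0,0],0],[[-163,-118,0],[0,0,0],0]]'
python3 - <<'E'
from h import *
im,c=snap('wrist','w1'); cv2.imwrite('pics/w1b.png',cv2.resize(im[:,:,::-1],(800,600),interpolation=cv2.INTER_CUBIC))
E
```

```text
clock: 1.75
position: [429.2, 232.9, 329.9]
tool_rot: [-0.745, -3.052, -0.0]
ft_force: [0.3, -0.1, 0.8]
grip_width: 91.4
grip_force: 0.0
```

View pics/w1b.png

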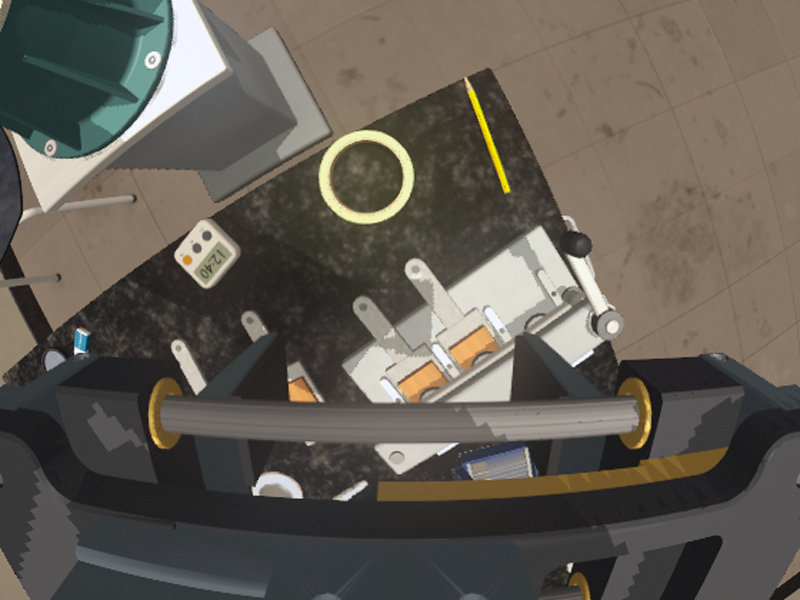

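The wrist view shows the knob's top at (576,243), the hinge at (609,323) and the cured tongue holes at (415,268) and (364,302). The slabs are at (473,345) and (418,380).

Run:
```python
from h import *
np.set_printoptions(precision=1,suppress=True)
P=np.load('pics/w1.npy'); q=lambda u,v:(u/1.4286,v/1.4286)
for n,p,z in[('knob',(576,243),168),('hinge',(609,324),148),('Cm',(415,269),52),('Cr',(364,302),52),('slabm',(474,348),62),('A',(250,320),8),('B',(180,348),8)]: print(n,atz('wrist',q(*p),z,P))
S=lambda u,v:(160+u/3,155+v/3)
print('knob tri',tri([ray('scene',S(32,55)),ray('wrist',q(576,243),P)]))
print('hinge tri',tri([ray('scene',S(95,33)),ray('wrist',q(609,324),P)]))
print('Cm tri',tri([ray('scene',S(115,195)),ray('wrist',q(415,269),P)]),tri([ray('scene',S(168,216)),ray('wrist',q(364,302),P)]))
```

```text
knob [460.5 368.  168. ]
hinge [544.3 376.  148. ]
Cm [444.1 243.3  52. ]
Cr [450.5 182.8  52. ]
slabm [542.2 260.4  62. ]
A [416.6  46.9   8. ]
B [404.3 -56.1   8. ]
knob tri (array([464.7, 371.9, 154.6]), [0.2925852657455567, 0.2925852657453164])
hinge tri (array([553.5, 380.3, 132.7]), [1.3553900546035238, 1.35539005460353])
Cm tri (array([444.9, 243. ,  49.2]), [0.31472194832641165, 0.31472194832639927]) (array([454.4, 180.2,  46.8]), [3.244012148082792, 3.244012148082783])
```

Run:
```python
from h import *
print(rel((462,369,148),1.09)); b=((462,369,148),1.09)
H=np.array([547,375])
for th in np.linspace(3.212,2.0,7)[1:]:
    k=H+85*np.array([np.cos(th),np.sin(th)]); print(rel((*k,148),1.09,base=b)[0])
```

```text
(array([ 33.4, 135.8, 181.8]), array([-0.  , -0.01,  0.14]))
[ 7.3 15.5  0. ]
[11.5 32.2  0. ]
[12.3 49.3  0. ]
[ 9.6 66.2  0. ]
[ 3.6 82.3  0. ]
[-5.5 96.8  0. ]
```

```bash
python3 -m crank '[[[10,45,0],[0,0,0],0],[[20,90,20],[0,0,0],0],[[33,136,60],[0,0,0],0],[[33,136,100],[0,0,0],0],[[33,136,140],[0,0,0],0],[[33,136,165],[0,0,0],0],[[33,136,182],[0,0,0],0],[[33,136,182],[0,0,0],0]]' 15 && python3 -m crank '[[[0,0,0],[0,0,0],0.85],[[0,0,0],[0,0,0],0.85],[[0,0,0],[0,0,0],0.85],[[0,0,0],[0,0,0],0.85],[[0,0,0],[0,0,0],0.85],[[0,0,0],[0,0,0],0.85],[[0,0,0],[0,0,0],0.85],[[0,0,0],[0,0,0],0.85]]' 10
```

```text
clock: 2.6
position: [461.1, 368.2, 145.4]
tool_rot: [-0.743, -3.05, 0.005]
ft_force: [0.2, -0.6, -0.5]
grip_width: 91.4
grip_force: 0.0
clock: 3.4
position: [463.0, 368.2, 148.0]
tool_rot: [-0.746, -3.052, 0.0]
ft_force: [1.1, 0.6, 0.3]
grip_width: 30.2
grip_force: 0.0
```

```bash
python3 -m crank '[[[0,0,0],[0,0,0],0.85],[[0,0,0],[0,0,0],0.85],[[4,8,0],[0,0,0],0.85],[[7,15,0],[0,0,0],0.85],[[10,24,0],[0,0,0],0.85],[[11,32,0],[0,0,0],0.85],[[12,40,0],[0,0,0],0.85],[[12,49,0],[0,0,0],0.85]]' 10 && python3 -m crank '[[[-1,8,0],[0,0,0],0.85],[[-3,17,0],[0,0,0],0.85],[[-6,25,0],[0,0,0],0.85],[[-9,33,0],[0,0,0],0.85],[[-13,40,0],[0,0,0],0.85],[[-18,48,0],[0,0,0],0.85],[[-18,48,0],[0,0,0],0.85],[[-18,48,0],[0,0,0],0.85]]' 10
```

```text
clock: 4.2
position: [473.6, 417.0, 147.3]
tool_rot: [-0.745, -3.049, 0.004]
ft_force: [-5.1, -1.9, 0.6]
grip_width: 19.2
grip_force: 10.0
clock: 5.0
position: [512.7, 451.7, 147.4]
tool_rot: [-0.746, -3.051, -0.0]
ft_force: [-0.7, 5.0, -7.2]
grip_width: 19.3
grip_force: 10.0
```

```bash
python3 -m crank '[[[0,0,0],[0,0,0],0.5],[[0,0,0],[0,0,0],0.5],[[0,0,0],[0,0,0],0.4],[[0,0,0],[0,0,0],0.3],[[0,0,-20],[0,0,0],0.3],[[0,0,-60],[0,0,0],0.3],[[0,0,-110],[0,0,0],0.3],[[0,0,-160],[0,0,0],0.3]]'
python3 - <<'E'
from h import *
print(rel((525,250,310),1.73))
E
```

```text
clock: 5.8
position: [512.7, 451.2, 309.6]
tool_rot: [-0.746, -3.051, 0.001]
ft_force: [0.9, 0.6, -0.5]
grip_width: 63.4
grip_force: 0.0
(array([-103.7, -172.8,   -0.3]), array([-3.000e-02, -2.000e-02, -3.659e+01]))
```

```bash
python3 -m crank '[[[-20,-35,0],[0,0,-8],0.3],[[-40,-70,0],[0,0,-16],0.3],[[-60,-105,0],[0,0,-24],0.3],[[-80,-140,0],[0,0,-32],0.3],[[-104,-173,0],[0,0,-36.6],0.3],[[-104,-173,0],[0,0,-36.6],0.3],[[-104,-173,0],[0,0,-36.6],0.3],[[-104,-173,0],[0,0,-36.6],0.3]]'
python3 - <<'E'
from h import *
im,c=snap('wrist','w2'); cv2.imwrite('pics/w2b.png',cv2.resize(im[:300,:,::-1],None,fx=1.4286,fy=1.4286,interpolation=cv2.INTER_CUBIC))
E
```

```text
clock: 6.6
position: [525.5, 250.7, 308.1]
tool_rot: [-0.249, 3.131, 0.0]
ft_force: [-0.1, 0.7, 0.3]
grip_width: 64.0
grip_force: 0.0
```

View pics/w2b.png

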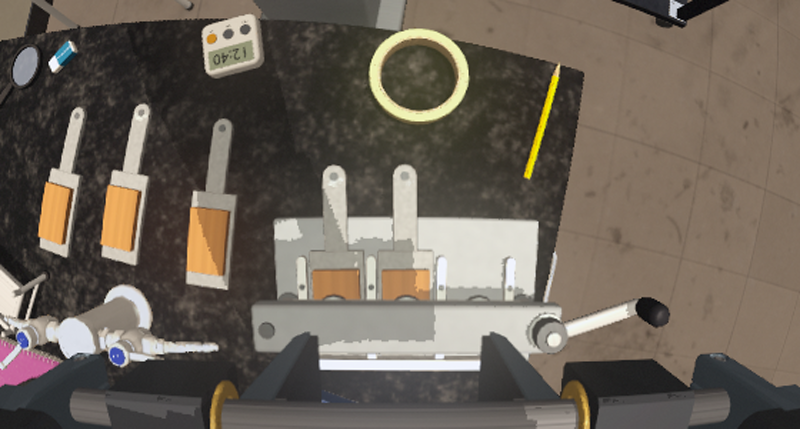

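The view shows the lever fully open with its knob at (650,312) and the press square to the image. The cured tongue holes are at (333,175) and (404,174), the fence noses at x = 303, 371, 441 and 510, and the fresh mounts' holes at (222,126), (140,113) and (78,115).

Run:
```python
from h import *
np.set_printoptions(precision=1,suppress=True)
P=np.load('pics/w2.npy'); W=lambda u,v,z:atz('wrist',(u/1.4286,v/1.4286),z,P)
for n,p,z in[('Cm',(404,174),52),('Cr',(333,175),52),('f0',(303,257),54),('f1',(371,257),54),('f2',(441,257),54),('f3',(510,257),54),('screw',(266,331),125),('knob',(655,313),168),('hinge',(551,338),148),('bedL',(275,220),44),('bedR',(537,221),44),
 ('xf0',(253,306),125),('xf1',(528,306),125)]: print(n,W(*p,z))
for n,h,s,f in[('A',(222,126),[(190,209),(230,209),(225,275),(188,272)],[(187,286),(228,289)]),('B',(140,113),[(111,186),(143,188),(136,252),(102,249)],[(102,260),(135,264)]),('C',(78,115),[(46,182),(72,186),(64,245),(40,240)],[(39,250),(66,256)])]:
    h=W(*h,8); m=np.mean([W(*c,18) for c in s],0); e=np.mean([W(*c,8) for c in f],0); d=m-h; g=e-h; print(n,h,m,np.hypot(*d[:2]),np.arctan2(d[1],d[0]),'far',e,np.hypot(*g[:2]),np.arctan2(g[1],g[0]))
```

```text
Cm [442.5 243.   52. ]
Cr [452.9 179.   52. ]
f0 [532.4 161.5  54. ]
f1 [522.9 225.   54. ]
f2 [512.6 289.1  54. ]
f3 [501.5 353.8  54. ]
screw [584.8 150.  125. ]
knob [509.  450.6 168. ]
hinge [547.  375.6 148. ]
bedL [502.5 127.8  44. ]
bedR [463.3 376.2  44. ]
xf0 [565.2 137.2 125. ]
xf1 [529.8 358.3 125. ]
A [414.   46.2   8. ] [537.1  48.7  18. ] 123.06938929244049 0.019965471178128066 far [590.   47.6   8. ] 175.95417409111812 0.007564197025794924
B [403.4 -59.4   8. ] [524.  -63.1  18. ] 120.58157804644983 -0.031131810269977706 far [576.6 -73.3   8. ] 173.6846559554093 -0.08035477460401501
C [ 405.6 -153.3    8. ] [ 525.9 -170.6   18. ] 121.48253524529835 -0.1427115298217914 far [ 577.9 -183.2    8. ] 174.86074915535255 -0.17175640636174727
```

View pics/sd2.png

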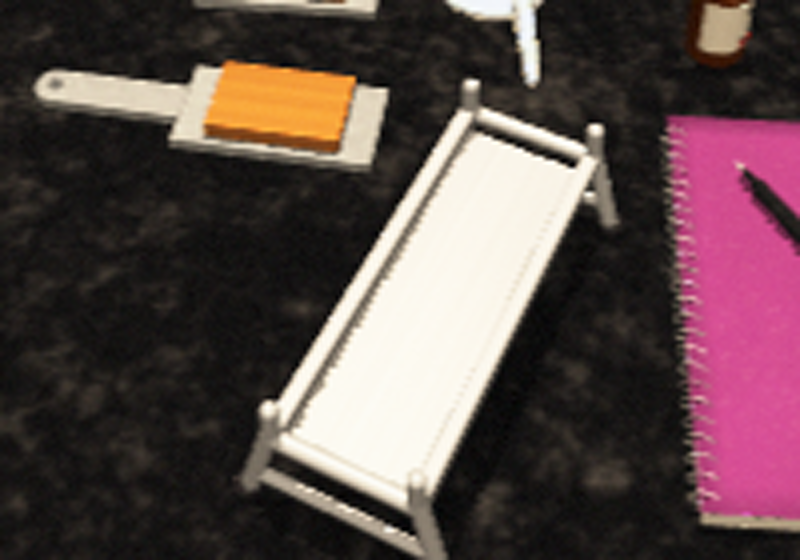

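Run:
```python
from h import *
b=((478,248.7,46.5),1.7308)
print(rel(*b))
for n,p,a in[('pulled',(478-85*.987,248.7-85*.159,46.5),1.7308),('lift',(450,100,170),1.7308),('slot1',(544.4,-250.9,160),1.1158),]:
    print(n,rel(p,a,base=b));
```

```text
(array([ 47.2,   5.3, 261.4]), array([ 0.  ,  0.  , -0.02]))
pulled (array([85.,  0.,  0.]), array([0., 0., 0.]))
lift (array([  51.3, -142.3, -123.5]), array([0., 0., 0.]))
slot1 (array([  14. , -503.8, -113.5]), array([ 0.  ,  0.  , 35.24]))
```

The side crop shows the rack's post tops at (471,85), (596,128), (417,478) and (268,405). The rack is empty.

```bash
python3 -m crank '[[[20,3,50],[0,0,0],0.3],[[47,5,100],[0,0,0],0.3],[[47,5,150],[0,0,0],0.3],[[47,5,195],[0,0,0],0.3],[[47,5,230],[0,0,0],0.3],[[47,5,250],[0,0,0],0.3],[[47,5,261],[0,0,0],0.3],[[47,5,261],[0,0,0],0.3]]' 50 && python3 -m crank '[[[0,0,0],[0,0,0],0.9],[[0,0,0],[0,0,0],0.9],[[0,0,0],[0,0,0],0.9],[[0,0,0],[0,0,0],0.9],[[0,0,0],[0,0,0],0.9],[[0,0,0],[0,0,0],0.9],[[0,0,0],[0,0,0],0.9],[[0,0,0],[0,0,0],0.9]]' 50
python3 - <<'E'
from h import *
np.set_printoptions(precision=1,suppress=True)
S=lambda u,v:(160+u/3,155+v/3); D=lambda u,v:(160+u/4,280+v/4)
T=[tri([ray('scene',S(*a)),ray('side',D(*b))]) for a,b in[((588,288),(471,85)),((647,268),(596,128)),((766,401),(417,478)),((693,434),(268,405))]]
for t in T: print(t)
p=np.array([t[0] for t in T]); print(p.mean(0)); d=p[0]+p[1]-p[2]-p[3]; print(np.arctan2(d[1],d[0])-np.pi/2,np.linalg.norm(d)/2); d=p[1]+p[2]-p[0]-p[3]; print(np.arctan2(d[1],d[0]))
E
```

```text
clock: 7.45
position: [478.0, 248.1, 46.0]
tool_rot: [0.251, -3.13, 0.001]
ft_force: [-1.2, 0.7, 0.9]
grip_width: 63.6
grip_force: 0.0
clock: 8.25
position: [478.5, 247.5, 47.1]
tool_rot: [-0.25, 3.131, 0.0]
ft_force: [-1.1, -0.9, 6.6]
grip_width: 21.0
grip_force: 50.0
(array([ 622.5, -208.4,   59.7]), [0.9971579741154643, 0.9971579741153495])
(array([ 680.3, -235.9,   60.5]), [1.1073686969596546, 1.1073686969597107])
(array([ 596.7, -405.7,   61.5]), [0.498947871228884, 0.4989478712287449])
(array([ 537.1, -370.3,   48.9]), [2.6008438251354136, 2.6008438251358093])
[ 609.1 -305.1   57.6]
-0.4711872407697326 186.23086731028565
-0.4924103485455802
```

```bash
python3 -m crank '[[[8,0,0],[0,0,0],0.9],[[24,0,0],[0,0,0],0.9],[[44,0,0],[0,0,0],0.9],[[66,0,0],[0,0,0],0.9],[[85,0,0],[0,0,0],0.9],[[85,0,-20],[0,0,0],0.9],[[85,0,-60],[0,0,0],0.9],[[85,0,-100],[0,0,0],0.9]]'
python3 - <<'E'
from h import *
im,c=snap('side','s3'); im2,_=snap('scene','c3')
a=cv2.resize(im[130:270,150:290],None,fx=3,fy=3); b=cv2.resize(im2[130:270,140:280],None,fx=2.7,fy=3)
cv2.imwrite('pics/s3b.png',np.hstack([a,b])[:,:,::-1])
print(rel((470,0,170),1.42)); print(rel((543.2,-248.3,120),1.111,base=((470,0,170),1.42)))
E
```

```text
clock: 9.05
position: [392.1, 233.2, 147.1]
tool_rot: [0.25, -3.129, 0.002]
ft_force: [-0.1, 0.6, -1.6]
grip_width: 21.0
grip_force: 50.0
(array([ -36.5, -243.7,  -19.5]), array([ 0.16,  0.31, 17.79]))
(array([-109.7, -234.5,   50. ]), array([ 0. ,  0. , 17.7]))
```

View pics/s3b.png

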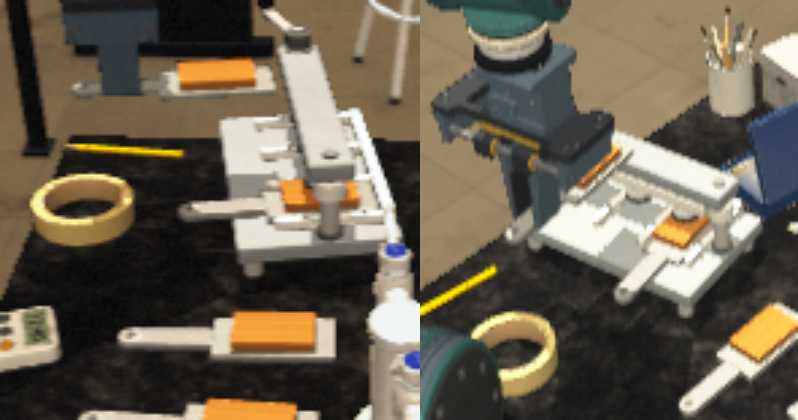

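The mount is held level and clear of the press. The right lane's cured mount is still in place.

```bash
python3 -m crank '[[[0,-10,-20],[0,0,0],0.9],[[-3,-40,-20],[0,0,3],0.9],[[-10,-80,-20],[0,0,6],0.9],[[-18,-120,-20],[0,0,9],0.9],[[-25,-160,-20],[0,0,12],0.9],[[-31,-200,-20],[0,0,15],0.9],[[-36,-230,-20],[0,0,17.8],0.9],[[-36,-244,-20],[0,0,17.8],0.9]]' 60 && python3 -m crank '[[[-8,-20,0],[0,0,2],0.9],[[-20,-50,0],[0,0,5],0.9],[[-37,-85,0],[0,0,8],0.9],[[-55,-125,0],[0,0,11],0.9],[[-75,-165,10],[0,0,14],0.9],[[-92,-205,25],[0,0,17.7],0.9],[[-110,-225,40],[0,0,17.7],0.9],[[-110,-234.5,50],[0,0,17.7],0.9]]'
python3 - <<'E'
from h import *
print(rel((543.2,-248.3,55),1.111))
im,c=snap('side','s4'); im2,_=snap('scene','c4')
a=cv2.resize(im[250:420,190:330],(400,486)); b=cv2.resize(im2[190:330,280:430],(400,373))
b=np.vstack([b,np.zeros((113,400,3),np.uint8)])
cv2.imwrite('pics/s4b.png',np.hstack([a,b])[:,:,::-1])
E
```

```text
clock: 9.95
position: [467.9, -2.9, 165.9]
tool_rot: [-0.242, -3.131, 0.0]
ft_force: [-0.4, 0.4, -0.6]
grip_width: 21.1
grip_force: 60.0
clock: 10.75
position: [542.3, -250.4, 115.1]
tool_rot: [-0.716, -3.058, -0.0]
ft_force: [-0.5, 0.0, -0.3]
grip_width: 21.0
grip_force: 60.0
(array([ 0. ,  2.3, 60.1]), array([ 0.  , -0.06, -0.01]))
```

View pics/s4b.png

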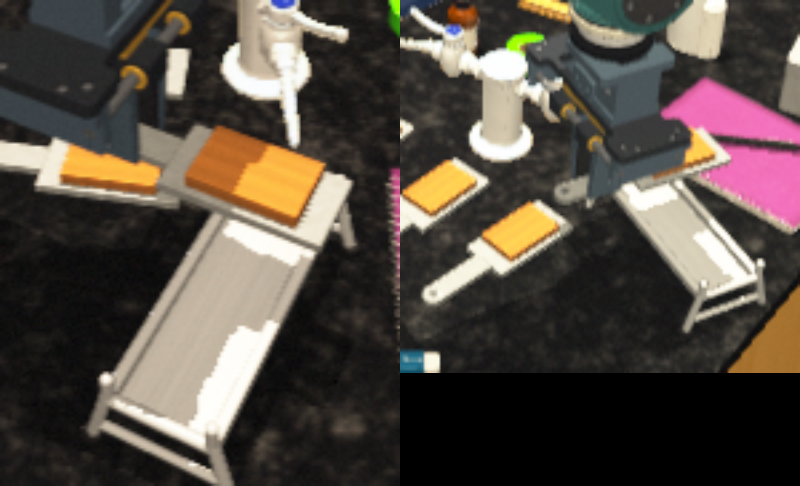

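The mount hangs level over the rack's far half, square to the rails and clear of the turret arm.

```bash
python3 -m crank '[[[0,2,20],[0,0,0],0.9],[[0,2,40],[0,0,0],0.9],[[0,2,52],[0,0,0],0.9],[[0,2,57],[0,0,0],0.9],[[0,2,59],[0,0,0],0.9],[[0,2,61],[0,0,0],0.9],[[0,2,61],[0,0,0],0.9],[[0,2,61],[0,0,0],0.9]]'
```

```text
clock: 11.65
position: [543.3, -247.9, 56.5]
tool_rot: [0.716, 3.058, -0.0]
ft_force: [-0.5, 0.4, -0.4]
grip_width: 21.0
grip_force: 60.0
```

```bash
python3 -m crank '[[[0,0,1],[0,0,0],0.9],[[0,0,1],[0,0,0],0.9],[[0,0,1.5],[0,0,0],0.9],[[0,0,1.5],[0,0,0],0.9],[[0,0,2],[0,0,0],0.9],[[0,0,2],[0,0,0],0.9],[[0,0,2],[0,0,0],0.9],[[0,0,2],[0,0,0],0.9]]'
python3 - <<'E'
from h import *
print(env.get_state()['ft_force'],env.get_state()['position'])
E
```

```text
clock: 12.45
position: [543.2, -247.9, 54.0]
tool_rot: [0.716, 3.058, -0.0]
ft_force: [1.3, -0.8, 1.7]
grip_width: 21.3
grip_force: 60.0
[ 1.31849015 -0.78527722  1.6845861 ] [ 543.17468521 -247.87301401   54.02342386]
```

```bash
python3 -m crank '[[[0,0,1],[0,0,0],0.9],[[0,0,1],[0,0,0],0.6],[[0,0,1],[0,0,0],0.3],[[0,0,1],[0,0,0],0.3],[[0,0,0],[0,0,0],0.3],[[0,0,-30],[0,0,0],0.3],[[0,0,-70],[0,0,0],0.3],[[0,0,-110],[0,0,0],0.3]]'
python3 - <<'E'
from h import *
print(rel((488.4,184.7,160),1.7308))
im,c=snap('scene','c5');im2,_=snap('side','s5');
E
```

```text
clock: 13.25
position: [542.5, -247.5, 164.9]
tool_rot: [-0.716, -3.058, -0.0]
ft_force: [0.8, -0.5, -1.1]
grip_width: 63.8
grip_force: 0.0
(array([240.4, 363.2,   5.2]), array([ 2.000e-02, -7.000e-02, -3.553e+01]))
```

```bash
python3 -m crank '[[[25,38,0],[0,0,-4],0.3],[[52,78,0],[0,0,-8],0.3],[[80,120,0],[0,0,-13],0.3],[[108,162,0],[0,0,-17],0.3],[[135,203,0],[0,0,-22],0.3],[[163,245,0],[0,0,-27],0.3],[[190,287,0],[0,0,-31],0.3],[[215,327,0],[0,0,-35.5],0.3]]'
python3 - <<'E'
from h import *
print(rel((488.4,184.7,46.5),1.7308))
E
```

```text
clock: 14.15
position: [494.7, 142.7, 163.7]
tool_rot: [0.255, -3.131, 0.0]
ft_force: [1.3, -0.4, -0.7]
grip_width: 64.0
grip_force: 0.0
(array([ -0.6,  42.5, 117.2]), array([-0.  , -0.01,  0.14]))
```

```bash
python3 -m crank '[[[0,42,20],[0,0,0],0.3],[[0,42,60],[0,0,0],0.3],[[0,42,90],[0,0,0],0.3],[[0,42,108],[0,0,0],0.3],[[0,42,117],[0,0,0],0.3],[[0,42,117],[0,0,0],0.3],[[0,42,117],[0,0,0],0.7],[[0,42,117],[0,0,0],0.9]]' 60 && python3 -m crank '[[[0,0,0],[0,0,0],0.9],[[0,0,0],[0,0,0],0.9],[[0,0,0],[0,0,0],0.9],[[0,0,0],[0,0,0],0.9],[[0,0,0],[0,0,0],0.9],[[0,0,0],[0,0,0],0.9],[[0,0,0],[0,0,0],0.9],[[0,0,0],[0,0,0],0.9]]' 60
```

```text
clock: 14.95
position: [489.6, 182.2, 47.9]
tool_rot: [-0.25, 3.13, 0.001]
ft_force: [0.7, -0.6, -0.2]
grip_width: 50.7
grip_force: 0.0
clock: 15.75
position: [489.1, 182.2, 47.1]
tool_rot: [-0.25, 3.131, 0.0]
ft_force: [-1.2, -0.4, 6.7]
grip_width: 20.9
grip_force: 59.9
```

```bash
python3 -m crank '[[[8,0,0],[0,0,0],0.9],[[24,0,0],[0,0,0],0.9],[[44,0,0],[0,0,0],0.9],[[66,0,0],[0,0,0],0.9],[[85,0,0],[0,0,0],0.9],[[85,0,-20],[0,0,0],0.9],[[85,0,-60],[0,0,0],0.9],[[85,0,-105],[0,0,0],0.9]]'
python3 - <<'E'
from h import *
print(rel((470,-60,165),1.42)); print(rel((511.6,-313,120),1.111,base=((470,-60,165),1.42)))
im,c=snap('side','s6'); im2,_=snap('scene','c6')
a=cv2.resize(im[130:410,150:330],(386,600)); b=cv2.resize(im2[120:330,190:430],(410,359))
b=np.vstack([b,np.zeros((241,410,3),np.uint8)])
cv2.imwrite('pics/s6b.png',np.hstack([a,b])[:,:,::-1])
E
```

```text
clock: 16.55
position: [403.1, 168.1, 152.0]
tool_rot: [0.25, -3.128, 0.001]
ft_force: [1.6, 0.7, -0.9]
grip_width: 21.4
grip_force: 59.8
(array([ -29.7, -235.8,  -12.9]), array([-0.07, -0.19, 17.78]))
(array([ -79.1, -243.9,   45. ]), array([ 0. ,  0. , 17.7]))
```

View pics/s6b.png

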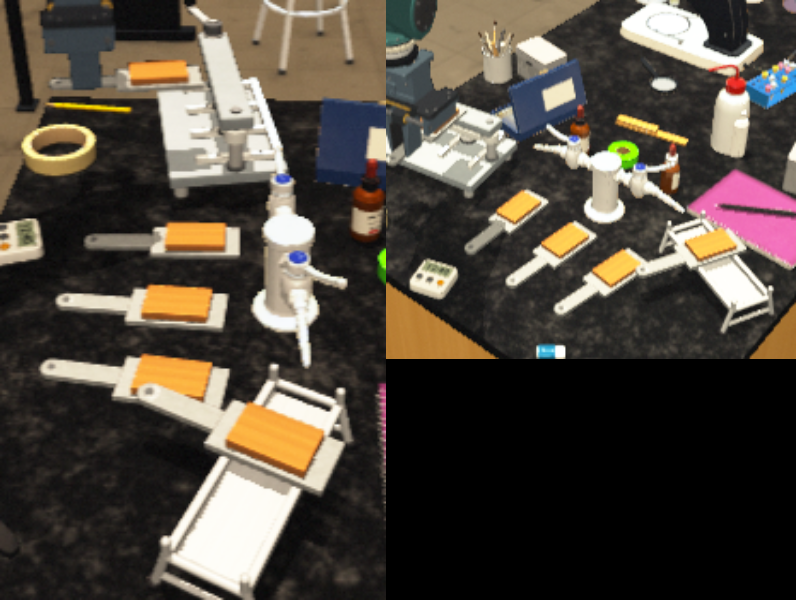

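The first cured mount lies level across both rails of the rack. The second is held level, and the press lanes are empty.

```bash
python3 -m crank '[[[0,-10,-13],[0,0,0],0.9],[[-3,-40,-13],[0,0,3],0.9],[[-8,-80,-13],[0,0,6],0.9],[[-14,-120,-13],[0,0,9],0.9],[[-20,-160,-13],[0,0,12],0.9],[[-25,-200,-13],[0,0,15],0.9],[[-30,-225,-13],[0,0,17.8],0.9],[[-30,-236,-13],[0,0,17.8],0.9]]' 60 && python3 -m crank '[[[-6,-20,0],[0,0,2],0.9],[[-16,-50,0],[0,0,5],0.9],[[-28,-85,0],[0,0,8],0.9],[[-40,-125,0],[0,0,11],0.9],[[-54,-165,5],[0,0,14],0.9],[[-67,-205,20],[0,0,17.7],0.9],[[-79,-230,35],[0,0,17.7],0.9],[[-79,-244,45],[0,0,17.7],0.9]]' && python3 -m crank '[[[0,0,0],[0,0,0],0.9],[[0,0,0],[0,0,0],0.9],[[0,0,10],[0,0,0],0.9],[[0,0,20],[0,0,0],0.9],[[0,0,30],[0,0,0],0.9],[[0,0,40],[0,0,0],0.9],[[0,0,40],[0,0,0],0.9],[[0,0,40],[0,0,0],0.9]]'
python3 - <<'E'
from h import *
print(rel((511.6,-313,54),1.111))
E
```

```text
clock: 17.45
position: [471.6, -61.8, 164.0]
tool_rot: [-0.242, -3.13, -0.0]
ft_force: [-0.5, 0.6, -0.1]
grip_width: 21.0
grip_force: 59.8
clock: 18.25
position: [512.9, -313.8, 118.2]
tool_rot: [-0.715, -3.057, -0.001]
ft_force: [0.4, 0.2, -0.9]
grip_width: 21.0
grip_force: 59.8
clock: 19.05
position: [513.4, -312.6, 79.6]
tool_rot: [-0.716, -3.058, -0.0]
ft_force: [0.3, -1.1, -1.2]
grip_width: 21.0
grip_force: 59.8
(array([ 1.4, -1.2, 25.6]), array([ 0.  , -0.04, -0.01]))
```

```bash
python3 -m crank '[[[0,0,10],[0,0,0],0.9],[[0,0,20],[0,0,0],0.9],[[0,0,23],[0,0,0],0.9],[[0,0,24.5],[0,0,0],0.9],[[0,0,25.5],[0,0,0],0.9],[[0,0,26],[0,0,0],0.9],[[0,0,26.5],[0,0,0],0.9],[[0,0,26.5],[0,0,0],0.9]]'
```

```text
clock: 19.85
position: [513.6, -312.8, 53.6]
tool_rot: [0.716, 3.058, -0.0]
ft_force: [-0.3, 0.2, -0.5]
grip_width: 20.9
grip_force: 59.8
```

```bash
python3 -m crank '[[[0,0,1],[0,0,0],0.9],[[0,0,1],[0,0,0],0.6],[[0,0,1],[0,0,0],0.3],[[0,0,1],[0,0,0],0.3],[[0,0,0],[0,0,0],0.3],[[0,0,-30],[0,0,0],0.3],[[0,0,-70],[0,0,0],0.3],[[0,0,-120],[0,0,0],0.3]]'
python3 - <<'E'
from h import *
print(rel((560,-90,310),1.5708))
E
```

```text
clock: 20.65
position: [512.5, -312.1, 173.5]
tool_rot: [-0.716, -3.056, -0.002]
ft_force: [0.1, -0.2, -0.5]
grip_width: 63.7
grip_force: 0.0
(array([  56.4,  220.1, -136.2]), array([  0.06,  -0.16, -26.36]))
```

```bash
python3 -m crank '[[[0,10,-40],[0,0,0],0.3],[[5,40,-80],[0,0,-4],0.3],[[15,75,-110],[0,0,-9],0.3],[[27,110,-136],[0,0,-14],0.3],[[38,150,-136],[0,0,-19],0.3],[[48,190,-136],[0,0,-24],0.3],[[56,220,-136],[0,0,-26.4],0.3],[[56,220,-136],[0,0,-26.4],0.3]]' && python3 -m crank '[[[0,0,0],[0,0,0],0.3],[[0,0,0],[0,0,0],0.3],[[0,0,0],[0,0,0],0.3],[[0,0,0],[0,0,0],0.3],[[0,0,0],[0,0,0],0.3],[[0,0,0],[0,0,0],0.3],[[0,0,0],[0,0,0],0.3],[[0,0,0],[0,0,0],0.3]]'
python3 - <<'E'
from h import *
im,c=snap('wrist','w7'); cv2.imwrite('pics/w7b.png',cv2.resize(im[:300,:,::-1],None,fx=1.4286,fy=1.4286,interpolation=cv2.INTER_CUBIC))
E
```

```text
clock: 21.45
position: [561.3, -87.8, 309.6]
tool_rot: [-0.008, 3.141, 0.001]
ft_force: [-1.0, -0.1, 0.1]
grip_width: 63.8
grip_force: 0.0
clock: 22.25
position: [561.0, -90.8, 309.4]
tool_rot: [0.001, -3.142, 0.0]
ft_force: [-0.8, -0.5, -0.0]
grip_width: 63.7
grip_force: 0.0
```

View pics/w7b.png

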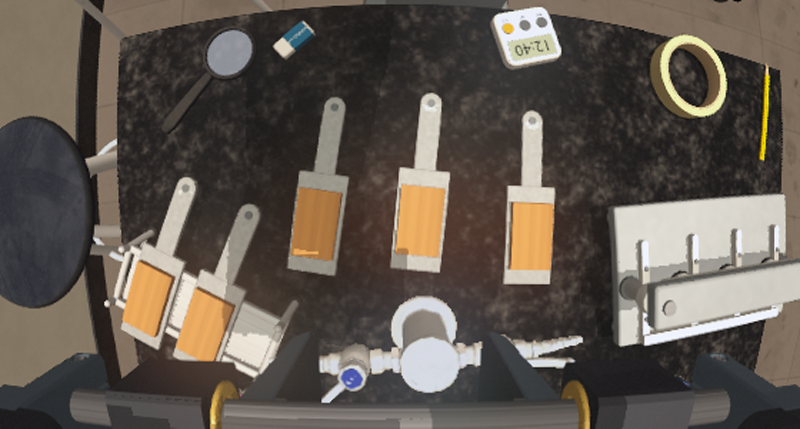

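Both cured mounts lie on the rack, with holes at (185,188) and (249,214). The fresh mounts' holes are at (532,119), (431,103) and (335,104), and their blades are clear of everything.

Run:
```python
from h import *
np.set_printoptions(precision=1,suppress=True)
P=np.load('pics/w7.npy'); W=lambda u,v,z:atz('wrist',(u/1.4286,v/1.4286),z,P)
rx=np.array([.896,-.444]);ry=np.array([.444,.896]);c=np.array([610,-306])
for n,h,z,cs in[('A',(532,119),8,[(506,186),(555,187),(550,284),(504,282)]),('B',(431,103),8,[(401,168),(451,173),(439,272),(391,266)]),('C',(335,104),8,[(300,170),(349,177),(334,276),(288,268)])]:
    h=W(*h,z); p=[W(*q,z) for q in cs]; m=np.mean(p,0); d=m-h; yaw=np.arctan2(d[1],d[0]); u=np.array([np.cos(yaw),np.sin(yaw)])
    print(n,h,m,np.hypot(*d[:2]),'yaw',yaw,'grip',h[:2]+36*u)
for h,cs in[((185,188),[(143,242),(184,257)]),((249,214),[(201,268),(247,290)])]:
    h=W(*h,58); m=np.mean([W(*q,58) for q in cs],0); d=m-h; yaw=np.arctan2(d[1],d[0]); o=h[:2]+121.5*np.array([np.cos(yaw),np.sin(yaw)]); print('cured',h,yaw,o,(o-c)@rx,(o-c)@ry)
print(rel((448,47,160),1.5708))
```

```text
A [414.8  46.6   8. ] [537.1  46.6   8. ] 122.23774319643785 yaw 0.000435348142668766 grip [450.8  46.6]
B [403.2 -58.    8. ] [523.5 -68.1   8. ] 120.7181893266268 yaw -0.08387607588171923 grip [439. -61.]
C [ 403.2 -154.4    8. ] [ 525.8 -174.     8. ] 124.15551836141246 yaw -0.15817843472834842 grip [ 438.8 -160.1]
cured [ 482.2 -297.    58. ] -0.4618052667073221 [ 590.9 -351.1] 2.9347450203576493 -48.87050456229327
cured [ 511.  -230.6   58. ] -0.455075934210784 [ 620.2 -284. ] -0.6473164293161895 24.201673491075287
(array([112.9, 137.8, 149.4]), array([-0., -0.,  0.]))
```

```bash
python3 -m crank '[[[25,35,20],[0,0,0],0.3],[[55,75,50],[0,0,0],0.3],[[80,110,95],[0,0,0],0.3],[[99.5,137,140],[0,0,0],0.3],[[99.5,137,185],[0,0,0],0.3],[[99.5,137,230],[0,0,0],0.3],[[99.5,137,270],[0,0,0],0.3],[[99.5,137,285],[0,0,0],0.3]]'
python3 - <<'E'
from h import *
im,c=snap('wrist','w8'); print(rel((460.8,46.6,3),1.571))
E
```

```text
clock: 23.1
position: [458.7, 46.4, 20.6]
tool_rot: [0.002, -3.136, 0.0]
ft_force: [0.1, -0.4, 0.5]
grip_width: 63.7
grip_force: 0.0
(array([-2.4,  0.4, 17. ]), array([-0.02, -0.35,  0.04]))
```

```bash
python3 -m crank '[[[0,0,4],[0,0,0],0.3],[[0,0,8],[0,0,0],0.3],[[0,0,12],[0,0,0],0.3],[[0,0,12],[0,0,0],0.3],[[0,0,15],[0,0,0],0.3],[[0,0,15],[0,0,0],0.3],[[0,0,15],[0,0,0],0.3],[[0,0,15],[0,0,0],0.3]]'
python3 - <<'E'
from h import *
print(rel((460.8,46.6,3),1.571))
E
```

```text
clock: 23.95
position: [461.4, 46.2, 9.6]
tool_rot: [-0.001, 3.141, 0.0]
ft_force: [0.1, -0.2, 0.6]
grip_width: 64.0
grip_force: 0.0
(array([0.6, 0.4, 6.6]), array([0.  , 0.01, 0.03]))
```

Down 6.5 mm, then grip and lift.

```bash
python3 -m crank '[[[0,0,4],[0,0,0],0.3],[[0,0,6.5],[0,0,0],0.3],[[0,0,6.5],[0,0,0],0.9],[[0,0,6.5],[0,0,0],0.9],[[0,0,6.5],[0,0,0],0.9],[[0,0,6.5],[0,0,0],0.9],[[0,0,6.5],[0,0,0],0.9],[[0,0,6.5],[0,0,0],0.9]]' 60 && python3 -m crank '[[[0,0,0],[0,0,0],0.9],[[0,0,0],[0,0,0],0.9],[[0,0,0],[0,0,0],0.9],[[0,0,-10],[0,0,0],0.9],[[0,0,-40],[0,0,0],0.9],[[0,0,-80],[0,0,0],0.9],[[0,0,-110],[0,0,0],0.9],[[0,0,-110],[0,0,0],0.9]]'
python3 - <<'E'
from h import *
px=np.array([.987,.159]);py=np.array([-.159,.987]);o=np.array([566.3,264.5])
g=o-178*px+66*py; print(g); print(rel((*g,80),1.7308))
E
```

```text
clock: 24.75
position: [461.4, 46.2, 3.0]
tool_rot: [-0.001, 3.141, -0.0]
ft_force: [-0.8, -0.6, 0.8]
grip_width: 21.2
grip_force: 60.0
clock: 25.55
position: [463.5, 46.4, 116.9]
tool_rot: [-0.001, 3.135, 0.001]
ft_force: [-0.6, -0.7, -1.9]
grip_width: 21.3
grip_force: 60.0
[380.12 301.34]
(array([ 83.5, 255. ,  36.5]), array([-0.01,  0.35, -9.13]))
```

```bash
python3 -m crank '[[[35,0,0],[0,0,0],0.9],[[75,0,0],[0,0,0],0.9],[[81,45,0],[0,0,-2],0.9],[[81,90,0],[0,0,-4],0.9],[[81,135,0],[0,0,-6],0.9],[[81,180,0],[0,0,-8],0.9],[[81,220,0],[0,0,-9.2],0.9],[[81,250,0],[0,0,-9.2],0.9]]' && python3 -m crank '[[[0,3,0],[0,0,0],0.9],[[0,3,0],[0,0,0],0.9],[[0,3,0],[0,0,0],0.9],[[0,3,0],[0,0,0],0.9],[[0,3,10],[0,0,0],0.9],[[0,3,20],[0,0,0],0.9],[[0,3,20],[0,0,0],0.9],[[0,3,20],[0,0,0],0.9]]'
python3 - <<'E'
from h import *
px=np.array([.987,.159]);py=np.array([-.159,.987]);o=np.array([566.3,264.5])
g=o-178*px+66*py; print(rel((*g,48),1.7308)); print(env.get_state()['grip_width'])
im,c=snap('scene','c9');im2,_=snap('side','s9')
a=cv2.resize(im2[120:270,150:300],(400,400)); b=cv2.resize(im[150:270,130:280],(400,320)); b=np.vstack([b,np.zeros((80,400,3),np.uint8)])
cv2.imwrite('pics/s9b.png',np.hstack([a,b])[:,:,::-1])
E
```

```text
clock: 26.35
position: [379.5, 298.3, 112.5]
tool_rot: [0.256, -3.131, 0.0]
ft_force: [-0.6, -0.7, -1.3]
grip_width: 21.3
grip_force: 60.0
clock: 27.15
position: [379.5, 298.8, 92.4]
tool_rot: [0.252, -3.13, 0.001]
ft_force: [0.4, 0.2, -1.7]
grip_width: 21.4
grip_force: 60.0
(array([-1.1,  2.5, 44.4]), array([-0.03, -0.06,  0.05]))
21.38167586019281
```

View pics/s9b.png

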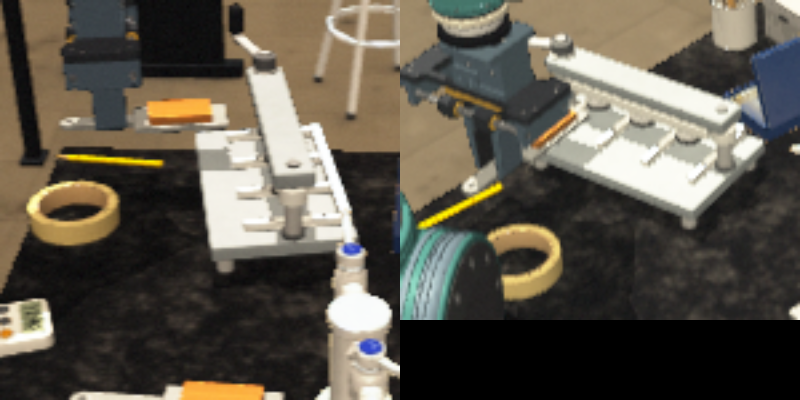

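The mount is held level in front of the empty left lane. Next I lower it to just above the bed.

```bash
python3 -m crank '[[[0,2,10],[0,0,0],0.9],[[0,2,20],[0,0,0],0.9],[[0,2,30],[0,0,0],0.9],[[0,2,37],[0,0,0],0.9],[[0,2,42],[0,0,0],0.9],[[0,2,43.5],[0,0,0],0.9],[[0,2,43.5],[0,0,0],0.9],[[0,2,43.5],[0,0,0],0.9]]'
python3 - <<'E'
from h import *
px=np.array([.987,.159]);py=np.array([-.159,.987]);o=np.array([566.3,264.5])
g=o-178*px+66*py; print(rel((*g,48),1.7308));
E
```

```text
clock: 28.05
position: [379.6, 301.2, 49.7]
tool_rot: [-0.253, 3.131, 0.0]
ft_force: [-0.6, -0.5, -2.2]
grip_width: 21.4
grip_force: 60.0
(array([-0.5,  0.1,  1.7]), array([0.01, 0.02, 0.06]))
```

```bash
python3 -m crank '[[[-8,0,1],[0,0,0],0.9],[[-20,0,1.5],[0,0,0],0.9],[[-32,0,1.5],[0,0,0],0.9],[[-44,0,1.5],[0,0,0],0.9],[[-56,0,1.5],[0,0,0],0.9],[[-68,0,1.5],[0,0,0],0.9],[[-80,0,1.5],[0,0,0],0.9],[[-80,0,1.5],[0,0,0],0.9]]' && python3 -m crank '[[[-3,0,0],[0,0,0],0.9],[[-6,0,0],[0,0,0],0.9],[[-9,0,0],[0,0,0],0.9],[[-12,0,0],[0,0,0],0.9],[[-15,0,0],[0,0,0],0.9],[[-17,0,0],[0,0,0],0.9],[[-17,0,0],[0,0,0],0.9],[[-17,0,0],[0,0,0],0.9]]'
```

```text
clock: 28.85
position: [460.1, 314.3, 48.1]
tool_rot: [-0.252, 3.13, 0.001]
ft_force: [0.3, 0.5, -2.5]
grip_width: 21.1
grip_force: 60.0
clock: 29.65
position: [475.1, 316.6, 47.9]
tool_rot: [0.253, -3.131, 0.0]
ft_force: [0.1, -0.2, -1.8]
grip_width: 21.5
grip_force: 60.0
```

```bash
python3 -m crank '[[[-1,0,0],[0,0,0],0.9],[[-2,0,0.5],[0,0,0],0.9],[[-3,0,0.5],[0,0,0],0.9],[[-4,0,0.5],[0,0,0],0.9],[[-4.5,0,0.5],[0,0,0],0.9],[[-5,0,0.5],[0,0,0],0.9],[[-5,0,0.5],[0,0,0],0.9],[[-5,0,0.5],[0,0,0],0.9]]'
```

```text
clock: 30.45
position: [480.1, 317.5, 47.4]
tool_rot: [-0.253, 3.131, -0.0]
ft_force: [-0.1, -0.1, -1.0]
grip_width: 20.9
grip_force: 60.0
```

```bash
python3 -m crank '[[[-1,0,0],[0,0,0],0.9],[[-2,0,0],[0,0,0],0.9],[[-2.5,0,0],[0,0,0],0.9],[[-3,0,0],[0,0,0],0.9],[[-3,0,0],[0,0,0],0.9],[[-3,0,0],[0,0,0],0.9],[[-3,0,0],[0,0,0],0.9],[[-3,0,0],[0,0,0],0.9]]'
```

```text
clock: 31.25
position: [480.5, 317.3, 47.0]
tool_rot: [0.252, -3.126, 0.002]
ft_force: [-17.3, 0.5, 10.3]
grip_width: 21.1
grip_force: 60.0
```

The wrist force of -17 N shows it has reached the stop. I'll release it and go to fresh B.

```bash
python3 -m crank '[[[-2,0,0],[0,0,0],0.9],[[-2,0,0],[0,0,0],0.5],[[-2,0,0],[0,0,0],0.3],[[-2,0,0],[0,0,0],0.3],[[-2,0,0],[0,0,0],0.3],[[-2,0,-20],[0,0,0],0.3],[[-2,0,-60],[0,0,0],0.3],[[-2,0,-105],[0,0,0],0.3]]'
python3 - <<'E'
from h import *
print(rel((449,-61.9,150),1.487))
E
```

```text
clock: 32.05
position: [484.4, 317.8, 152.7]
tool_rot: [0.253, -3.129, 0.002]
ft_force: [1.0, 0.3, 0.2]
grip_width: 63.8
grip_force: 0.0
(array([  95.8, -369.1,    3.2]), array([-0.07, -0.12, 14.03]))
```

```bash
cat >> h.py <<'E'
def blobs(im,a=60):
    h=cv2.cvtColor(im,cv2.COLOR_RGB2HSV); m=cv2.inRange(h,(8,130,90),(22,255,255))
    n,_,s,c=cv2.connectedComponentsWithStats(m); return [(np.round(c[i],1).tolist(),int(s[i,4])) for i in range(1,n) if s[i,4]>a]
E
python3 - <<'E'
from h import *
print('old side',blobs(cv2.imread('pics/s6.png')[:,:,::-1]));print('new side',blobs(env.read_camera('side')))
print('old scene',blobs(cv2.imread('pics/c6.png')[:,:,::-1]));print('new scene',blobs(env.read_camera('scene')))
E
python3 -m crank '[[[12,-46,0],[0,0,2],0.3],[[24,-92,0],[0,0,4],0.3],[[36,-138,0],[0,0,6],0.3],[[48,-184,0],[0,0,8],0.3],[[60,-230,0],[0,0,10],0.3],[[72,-276,0],[0,0,12],0.3],[[84,-322,0],[0,0,14],0.3],[[93,-360,0],[0,0,14],0.3]]'
```

```text
old side [([552.1, 73.7], 1189), ([88.8, 66.3], 5575), ([61.6, 131.4], 2109), ([27.8, 146.5], 193), ([223.4, 163.2], 287), ([38.6, 177.2], 78), ([176.5, 193.8], 166), ([177.9, 206.4], 220), ([321.4, 221.1], 69), ([240.8, 240.0], 361), ([378.3, 254.8], 180), ([232.2, 271.0], 492), ([341.1, 276.3], 90), ([230.6, 304.4], 528), ([278.0, 334.5], 939)]
new side [([90.1, 62.1], 6418), ([552.0, 73.6], 1202), ([61.6, 131.3], 2132), ([27.2, 144.7], 216), ([38.7, 177.3], 83), ([243.8, 173.1], 70), ([176.7, 193.8], 162), ([177.8, 206.3], 218), ([321.4, 221.1], 71), ([378.2, 255.2], 172), ([232.2, 271.0], 493), ([341.1, 276.3], 91), ([230.6, 304.4], 527), ([278.0, 334.4], 939), ([260.9, 367.1], 1177)]
old scene [([264.2, 13.3], 1869), ([322.5, 339.0], 19407), ([191.6, 179.4], 62), ([342.4, 195.5], 163), ([303.4, 195.5], 69), ([266.5, 240.7], 260), ([293.8, 260.1], 303), ([379.4, 262.7], 320), ([323.8, 276.5], 322), ([549.1, 399.5], 77)]
new scene [([264.3, 13.3], 1868), ([322.2, 338.9], 19454), ([342.3, 195.5], 162), ([202.2, 193.6], 114), ([303.4, 195.4], 71), ([293.5, 260.1], 276), ([379.4, 262.7], 310), ([323.6, 276.4], 300), ([394.6, 279.4], 370), ([549.0, 399.5], 72)]
clock: 32.95
position: [450.4, -54.2, 152.3]
tool_rot: [0.134, 3.139, -0.0]
ft_force: [1.0, 1.0, -0.3]
grip_width: 63.7
grip_force: 0.0
```

```bash
python3 -m crank '[[[1,-5,30],[0,0,0],0.3],[[1,-5,70],[0,0,0],0.3],[[1,-5,105],[0,0,0],0.3],[[1,-5,125],[0,0,0],0.3],[[1,-5,135],[0,0,0],0.3],[[1,-5,135],[0,0,0],0.3],[[1,-5,135],[0,0,0],0.3],[[1,-5,135],[0,0,0],0.3]]'
python3 - <<'E'
from h import *
print(rel((449,-61.9,3),1.487), blobs(env.read_camera('side'))[9:12])
E
```

```text
clock: 33.75
position: [450.4, -57.0, 18.5]
tool_rot: [0.13, 3.137, -0.0]
ft_force: [0.6, 0.0, -0.8]
grip_width: 63.7
grip_force: 0.0
(array([ 1.1, -5. , 15.5]), array([-0.01,  0.11,  0.04])) [([232.1, 271.0], 497), ([341.0, 276.4], 94), ([230.5, 304.5], 529)]
```

```bash
python3 -m crank '[[[1,-4.5,4],[0,0,0],0.3],[[1,-4.5,8],[0,0,0],0.3],[[1,-4.5,12],[0,0,0],0.3],[[1,-4.5,15.3],[0,0,0],0.3],[[1,-4.5,15.3],[0,0,0],0.3],[[1,-4.5,15.3],[0,0,0],0.3],[[1,-4.5,15.3],[0,0,0],0.6],[[1,-4.5,15.3],[0,0,0],0.9]]' 60 && python3 -m crank '[[[0,0,0],[0,0,0],0.9],[[0,0,0],[0,0,0],0.9],[[0,0,0],[0,0,0],0.9],[[0,0,0],[0,0,0],0.9],[[0,0,0],[0,0,0],0.9],[[0,0,0],[0,0,0],0.9],[[0,0,0],[0,0,0],0.9],[[0,0,0],[0,0,0],0.9]]'
```

```text
clock: 34.6
position: [448.4, -61.3, 2.3]
tool_rot: [0.13, 3.139, -0.0]
ft_force: [0.4, -0.0, -0.1]
grip_width: 50.6
grip_force: 0.0
clock: 35.4
position: [448.3, -61.3, 2.2]
tool_rot: [0.131, 3.139, -0.0]
ft_force: [-0.2, 0.9, 3.0]
grip_width: 21.5
grip_force: 59.8
```

```bash
python3 -m crank '[[[0,0,-10],[0,0,0],0.9],[[0,0,-40],[0,0,0],0.9],[[0,0,-80],[0,0,0],0.9],[[0,0,-115],[0,0,0],0.9],[[0,0,-115],[0,0,0],0.9],[[0,0,-115],[0,0,0],0.9],[[0,0,-115],[0,0,0],0.9],[[0,0,-115],[0,0,0],0.9]]'
python3 - <<'E'
from h import *
print(rel((389.2,235.8,95),1.7308))
E
```

```text
clock: 36.2
position: [447.4, -61.1, 116.0]
tool_rot: [-0.131, -3.137, -0.001]
ft_force: [-0.4, -0.0, -1.5]
grip_width: 21.2
grip_force: 59.8
(array([ 82.6, 291.1,  21.3]), array([  0.03,  -0.12, -13.94]))
```

```bash
python3 -m crank '[[[5,40,0],[0,0,-1],0.9],[[15,85,0],[0,0,-3],0.9],[[32,130,0],[0,0,-5],0.9],[[47,172,0],[0,0,-8],0.9],[[62,215,0],[0,0,-11],0.9],[[75,255,0],[0,0,-13.9],0.9],[[82.6,285,5],[0,0,-13.9],0.9],[[82.6,291,20],[0,0,-13.9],0.9]]' && python3 -m crank '[[[0,0,10],[0,0,0],0.9],[[0,0,20],[0,0,0],0.9],[[0,0,25],[0,0,0],0.9],[[0,0,25],[0,0,0],0.9],[[0,0,25],[0,0,0],0.9],[[0,0,25],[0,0,0],0.9],[[0,0,25],[0,0,0],0.9],[[0,0,25],[0,0,0],0.9]]'
python3 - <<'E'
from h import *
print(rel((389.2,235.8,48.5),1.7308))
E
```

```text
clock: 37.0
position: [389.8, 238.3, 97.0]
tool_rot: [-0.255, 3.131, 0.001]
ft_force: [0.1, -0.2, -1.8]
grip_width: 21.2
grip_force: 59.8
clock: 37.8
position: [390.3, 235.6, 72.4]
tool_rot: [-0.25, 3.131, 0.0]
ft_force: [-0.4, 0.8, -1.0]
grip_width: 21.1
grip_force: 59.8
(array([ 1.1,  0.3, 23.9]), array([ 0.01,  0.03, -0.03]))
```

```bash
python3 -m crank '[[[0,0,10],[0,0,0],0.9],[[0,0,18],[0,0,0],0.9],[[0,0,23],[0,0,0],0.9],[[-8,0,23.5],[0,0,0],0.9],[[-20,0,23.5],[0,0,0],0.9],[[-32,0,23.5],[0,0,0],0.9],[[-44,0,23.5],[0,0,0],0.9],[[-44,0,23.5],[0,0,0],0.9]]' && python3 -m crank '[[[-10,0,0],[0,0,0],0.9],[[-20,0,0],[0,0,0],0.9],[[-30,0,0],[0,0,0],0.9],[[-40,0,0],[0,0,0],0.9],[[-46,0,0],[0,0,0],0.9],[[-52,0,0],[0,0,0],0.9],[[-52,0,0],[0,0,0],0.9],[[-52,0,0],[0,0,0],0.9]]'
```

```text
clock: 38.6
position: [435.8, 243.1, 49.0]
tool_rot: [-0.249, 3.13, 0.001]
ft_force: [-0.1, -0.1, -1.0]
grip_width: 21.3
grip_force: 59.8
clock: 39.4
position: [484.6, 250.7, 48.5]
tool_rot: [0.25, -3.131, 0.0]
ft_force: [-0.5, 0.1, -1.5]
grip_width: 20.9
grip_force: 59.8
```

```bash
python3 -m crank '[[[-1,0,0.5],[0,0,0],0.9],[[-2,0,1],[0,0,0],0.9],[[-3,0,1],[0,0,0],0.9],[[-4,0,1],[0,0,0],0.9],[[-4.5,0,1],[0,0,0],0.9],[[-5,0,1],[0,0,0],0.9],[[-5,0,1],[0,0,0],0.9],[[-5,0,1],[0,0,0],0.9]]'
```

```text
clock: 40.2
position: [489.8, 251.6, 47.6]
tool_rot: [0.25, -3.132, 0.0]
ft_force: [-1.1, 0.2, -1.3]
grip_width: 21.1
grip_force: 59.8
```

```bash
python3 -m crank '[[[-0.5,0,0],[0,0,0],0.9],[[-1,0,0],[0,0,0],0.9],[[-1.5,0,0],[0,0,0],0.9],[[-2,0,0],[0,0,0],0.9],[[-2.5,0,0],[0,0,0],0.9],[[-3,0,0],[0,0,0],0.9],[[-3,0,0],[0,0,0],0.9],[[-3,0,0],[0,0,0],0.9]]'
```

```text
clock: 41.0
position: [490.8, 251.4, 46.9]
tool_rot: [0.25, -3.128, 0.002]
ft_force: [-10.5, -2.1, 1.8]
grip_width: 21.1
grip_force: 59.9
```

```bash
python3 -m crank '[[[-2,0,0],[0,0,0],0.9],[[-2,0,0],[0,0,0],0.5],[[-2,0,0],[0,0,0],0.3],[[-2,0,0],[0,0,0],0.3],[[-2,0,0],[0,0,0],0.3],[[-2,0,-20],[0,0,0],0.3],[[-2,0,-60],[0,0,0],0.3],[[-2,0,-105],[0,0,0],0.3]]'
python3 - <<'E'
from h import *
print(rel((448.6,-161.6,150),1.405))
for n in('side','scene'):print(blobs(env.read_camera(n)))
E
```

```text
clock: 41.8
position: [494.1, 252.0, 153.1]
tool_rot: [0.25, -3.13, 0.001]
ft_force: [1.2, 1.0, -0.2]
grip_width: 63.8
grip_force: 0.0
(array([ 110.6, -401.2,    3.5]), array([-0.05, -0.1 , 18.63]))
[([91.7, 62.3], 6297), ([552.0, 73.5], 1200), ([61.6, 131.3], 2133), ([27.3, 144.8], 221), ([38.8, 177.3], 83), ([243.8, 173.1], 69), ([246.4, 183.7], 83), ([176.7, 193.8], 163), ([177.7, 206.3], 218), ([321.5, 221.1], 72), ([378.2, 255.2], 173), ([341.0, 276.4], 94), ([230.6, 304.4], 527), ([278.0, 334.4], 939), ([260.9, 367.1], 1177)]
[([264.2, 13.3], 1868), ([322.3, 339.0], 19431), ([342.2, 195.5], 161), ([202.3, 193.6], 113), ([303.4, 195.5], 72), ([219.2, 199.9], 125), ([379.4, 262.7], 310), ([323.3, 276.4], 279), ([394.6, 279.4], 356), ([549.2, 399.1], 71)]
```

```bash
python3 -m crank '[[[13,-48,0],[0,0,2.5],0.3],[[26,-96,0],[0,0,5],0.3],[[39,-144,0],[0,0,7.5],0.3],[[52,-192,0],[0,0,10],0.3],[[66,-240,0],[0,0,12.5],0.3],[[80,-288,0],[0,0,15],0.3],[[93,-336,0],[0,0,18.6],0.3],[[105,-382,0],[0,0,18.6],0.3]]' && python3 -m crank '[[[1,-20,0],[0,0,0],0.3],[[1,-20,40],[0,0,0],0.3],[[1,-20,85],[0,0,0],0.3],[[1,-20,120],[0,0,0],0.3],[[1,-20,130],[0,0,0],0.3],[[1,-20,130],[0,0,0],0.3],[[1,-20,130],[0,0,0],0.3],[[1,-20,130],[0,0,0],0.3]]'
python3 - <<'E'
from h import *
print(rel((448.6,-161.6,2.7),1.405), blobs(env.read_camera('side'))[11:13])
im,c=snap('wrist','w10'); cv2.imwrite('pics/w10b.png',im[:260,100:460,::-1])
E
```

```text
clock: 42.7
position: [451.2, -143.5, 152.7]
tool_rot: [0.263, 3.13, -0.0]
ft_force: [0.2, 0.5, -0.3]
grip_width: 63.6
grip_force: 0.0
clock: 43.5
position: [448.6, -161.4, 24.2]
tool_rot: [0.259, 3.128, -0.001]
ft_force: [0.3, 0.1, 0.3]
grip_width: 63.6
grip_force: 0.0
(array([ 0. , -0.2, 21.5]), array([-0.03,  0.15,  0.05])) [([260.9, 367.0], 1178)]
```

View pics/w10b.png

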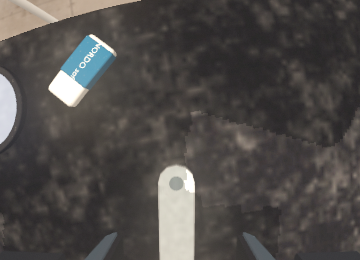

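The tongue is centred between the fingers and parallel to them, with its hole at (176,183) in the crop.

```bash
python3 -m crank '[[[0,0,8],[0,0,0],0.3],[[0,0,15],[0,0,0],0.3],[[0,0,19],[0,0,0],0.3],[[0,0,21],[0,0,0],0.3],[[0,0,21],[0,0,0],0.3],[[0,0,21],[0,0,0],0.3],[[0,0,21],[0,0,0],0.6],[[0,0,21],[0,0,0],0.9]]' 60 && python3 -m crank '[[[0,0,0],[0,0,0],0.9],[[0,0,0],[0,0,0],0.9],[[0,0,0],[0,0,0],0.9],[[0,0,0],[0,0,0],0.9],[[0,0,0],[0,0,0],0.9],[[0,0,0],[0,0,0],0.9],[[0,0,0],[0,0,0],0.9],[[0,0,0],[0,0,0],0.9]]' && python3 -m crank '[[[0,0,-10],[0,0,0],0.9],[[0,0,-40],[0,0,0],0.9],[[0,0,-80],[0,0,0],0.9],[[0,0,-115],[0,0,0],0.9],[[0,0,-115],[0,0,0],0.9],[[0,0,-115],[0,0,0],0.9],[[0,0,-115],[0,0,0],0.9],[[0,0,-115],[0,0,0],0.9]]'
python3 - <<'E'
from h import *
print(rel((399.7,170.7,95),1.7308)); print(rel((435,40,118),1.405))
E
```

```text
clock: 44.4
position: [447.6, -161.0, 1.8]
tool_rot: [0.259, 3.131, -0.0]
ft_force: [0.9, -0.7, 0.4]
grip_width: 50.5
grip_force: 0.0
clock: 45.2
position: [447.5, -161.0, 1.7]
tool_rot: [0.259, 3.131, -0.0]
ft_force: [-0.1, 0.3, 1.4]
grip_width: 21.5
grip_force: 60.0
clock: 46.0
position: [446.6, -160.7, 115.5]
tool_rot: [-0.259, -3.129, -0.001]
ft_force: [0.2, -0.2, -1.3]
grip_width: 21.4
grip_force: 60.0
(array([100.8, 319.1,  20.9]), array([  0.05,  -0.12, -18.64]))
(array([ 44.5, 196. ,  -2.3]), array([ 0.03, -0.12,  0.03]))
```

```bash
python3 -m crank '[[[8,40,0],[0,0,-1],0.9],[[18,85,0],[0,0,-3],0.9],[[29,130,0],[0,0,-6],0.9],[[41,175,0],[0,0,-9],0.9],[[55,215,0],[0,0,-12],0.9],[[70,250,0],[0,0,-15],0.9],[[85,285,0],[0,0,-18.6],0.9],[[100,317,0],[0,0,-18.6],0.9]]' && python3 -m crank '[[[0,0,10],[0,0,0],0.9],[[0,0,25],[0,0,0],0.9],[[0,0,40],[0,0,0],0.9],[[0,0,45],[0,0,0],0.9],[[0,0,45],[0,0,0],0.9],[[0,0,45],[0,0,0],0.9],[[0,0,45],[0,0,0],0.9],[[0,0,45],[0,0,0],0.9]]'
python3 - <<'E'
from h import *
print(rel((399.6,169.9,47.5),1.7308))
E
```

```text
clock: 46.8
position: [399.8, 169.6, 115.8]
tool_rot: [0.254, -3.13, 0.001]
ft_force: [-0.0, -0.2, -0.5]
grip_width: 20.9
grip_force: 60.0
clock: 47.6
position: [401.3, 168.2, 72.1]
tool_rot: [-0.25, 3.131, 0.0]
ft_force: [-0.5, 0.5, -1.3]
grip_width: 21.2
grip_force: 60.0
(array([ 1.4,  2. , 24.6]), array([ 0.01,  0.05, -0.04]))
```

```bash
python3 -m crank '[[[0,1.5,10],[0,0,0],0.9],[[0,1.5,18],[0,0,0],0.9],[[0,1.5,23],[0,0,0],0.9],[[-8,1.5,24],[0,0,0],0.9],[[-20,1.5,24],[0,0,0],0.9],[[-32,1.5,24],[0,0,0],0.9],[[-44,1.5,24],[0,0,0],0.9],[[-44,1.5,24],[0,0,0],0.9]]' && python3 -m crank '[[[-10,0,0],[0,0,0],0.9],[[-20,0,0],[0,0,0],0.9],[[-30,0,0],[0,0,0],0.9],[[-40,0,0],[0,0,0],0.9],[[-46,0,0],[0,0,0],0.9],[[-52,0,0],[0,0,0],0.9],[[-52,0,0],[0,0,0],0.9],[[-52,0,0],[0,0,0],0.9]]'
```

```text
clock: 48.4
position: [446.5, 177.1, 48.0]
tool_rot: [-0.25, 3.13, 0.001]
ft_force: [0.5, -0.3, -0.7]
grip_width: 21.2
grip_force: 60.0
clock: 49.2
position: [495.2, 184.8, 47.5]
tool_rot: [0.25, -3.131, 0.0]
ft_force: [0.8, 0.2, -1.6]
grip_width: 21.4
grip_force: 60.0
```

```bash
python3 -m crank '[[[-1,0,0.5],[0,0,0],0.9],[[-2,0,1],[0,0,0],0.9],[[-3,0,1],[0,0,0],0.9],[[-4,0,1],[0,0,0],0.9],[[-4.5,0,1],[0,0,0],0.9],[[-5,0,1],[0,0,0],0.9],[[-5,0,1],[0,0,0],0.9],[[-5,0,1],[0,0,0],0.9]]'
```

```text
clock: 50.0
position: [497.2, 185.0, 45.7]
tool_rot: [0.25, -3.125, 0.002]
ft_force: [-16.0, 0.3, 5.7]
grip_width: 21.6
grip_force: 60.0
```

Contact at about the expected depth. Release, then check all three from above.

```bash
python3 -m crank '[[[-4,0,0.5],[0,0,0],0.9],[[-4,0,0],[0,0,0],0.5],[[-4,0,0],[0,0,0],0.3],[[-4,0,0],[0,0,0],0.3],[[-4,0,0],[0,0,0],0.3],[[-4,0,-20],[0,0,0],0.3],[[-4,0,-60],[0,0,0],0.3],[[-4,0,-105],[0,0,0],0.3]]' && python3 -m crank '[[[-15,30,-50],[0,0,0],0.3],[[-25,65,-100],[0,0,0],0.3],[[-25,66,-145],[0,0,0],0.3],[[-25,66,-158],[0,0,0],0.3],[[-25,66,-158],[0,0,0],0.3],[[-25,66,-158],[0,0,0],0.3],[[-25,66,-158],[0,0,0],0.3],[[-25,66,-158],[0,0,0],0.3]]'
python3 - <<'E'
from h import *
im,c=snap('wrist','w11'); cv2.imwrite('pics/w11b.png',cv2.resize(im[80:280,150:480,::-1],None,fx=2.4,fy=2.4,interpolation=cv2.INTER_CUBIC))
E
```

```text
clock: 50.8
position: [503.6, 186.0, 152.0]
tool_rot: [0.25, -3.129, 0.001]
ft_force: [0.5, 0.4, -0.4]
grip_width: 63.9
grip_force: 0.0
clock: 51.6
position: [518.0, 255.0, 308.2]
tool_rot: [0.25, -3.13, 0.001]
ft_force: [0.3, 0.6, -0.4]
grip_width: 63.7
grip_force: 0.0
```

View pics/w11b.png

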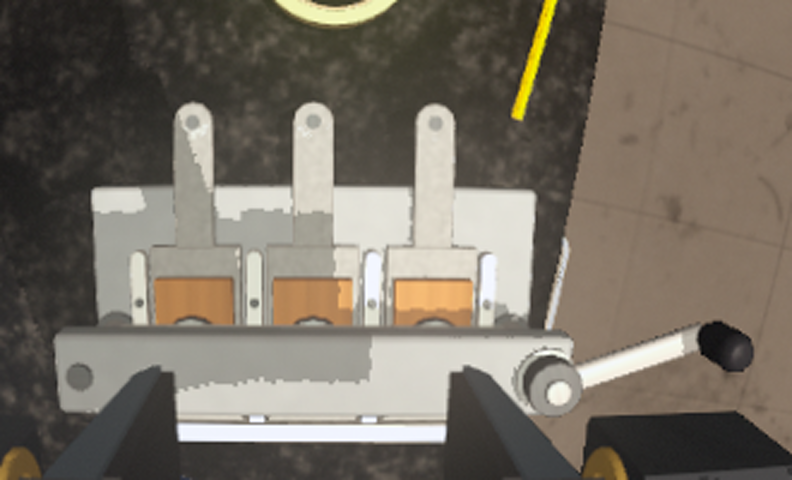

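All three fresh mounts are square in their lanes with their front edges in line at row 247. The lever is still open, with its knob at (738,352). Next I close it.

Run:
```python
from h import *
P=np.load('pics/w11.npy'); W=lambda u,v,z:atz('wrist',(150+u/2.4,80+v/2.4),z,P).round(1)
print('knob',W(736,352,172),W(728,344,168),'hinge',W(558,392,148)); print([W(u,122,52) for u in(193,313,435)])
print(rel((511.5,451.5,220),1.09)); b=((511.5,451.5,148),1.09)
H=np.array([547,375.5])
for th in np.linspace(2.0,3.34,10)[1:]:
    k=H+85*np.array([np.cos(th),np.sin(th)]); print(rel((*k,148),1.09,base=b)[0])
```

```text
knob [509.1 452.4 172. ] [506.9 449.3 168. ] hinge [547.5 377.9 148. ]
[array([456.2, 181. ,  52. ]), array([446.7, 245.8,  52. ]), array([435.2, 311.4,  52. ])]
(array([-24.7, 195.1,  88.3]), array([-0.06, -0.09, 36.67]))
[ 7.5 -9.3  0. ]
[ 12.8 -20.8   0. ]
[ 16.4 -32.9   0. ]
[ 18.2 -45.4   0. ]
[ 18.1 -58.1   0. ]
[ 16.1 -70.6   0. ]
[ 12.3 -82.6   0. ]
[  6.7 -94.    0. ]
[  -0.5 -104.4    0. ]
```

```bash
python3 -m crank '[[[-4,35,15],[0,0,6],0.3],[[-8,70,30],[0,0,12],0.3],[[-12,105,45],[0,0,18],0.3],[[-16,140,60],[0,0,24],0.3],[[-20,170,75],[0,0,31],0.3],[[-24.7,195,88],[0,0,36.7],0.3],[[-24.7,195,88],[0,0,36.7],0.3],[[-24.7,195,88],[0,0,36.7],0.3]]' 10
python3 - <<'E'
from h import *
print(rel((511,451.8,148),1.09))
E
```

```text
clock: 52.45
position: [511.6, 451.6, 220.6]
tool_rot: [-0.745, -3.051, 0.002]
ft_force: [0.1, 0.3, -0.2]
grip_width: 64.2
grip_force: 0.0
(array([ 0.6,  0. , 72.6]), array([-0.1 , -0.03,  0.1 ]))
```

```bash
python3 -m crank '[[[0,0,25],[0,0,0],0.3],[[0,0,50],[0,0,0],0.3],[[0,0,65],[0,0,0],0.3],[[0,0,72],[0,0,0],0.3],[[0,0,72],[0,0,0],0.85],[[0,0,72],[0,0,0],0.85],[[0,0,72],[0,0,0],0.85],[[0,0,72],[0,0,0],0.85]]' 10 && python3 -m crank '[[[0,0,0],[0,0,0],0.85],[[0,0,0],[0,0,0],0.85],[[0,0,0],[0,0,0],0.85],[[4,-5,0],[0,0,0],0.85],[[7.5,-9.5,0],[0,0,0],0.85],[[10,-15,0],[0,0,0],0.85],[[13,-21,0],[0,0,0],0.85],[[13,-21,0],[0,0,0],0.85]]' 10
```

```text
clock: 53.25
position: [512.3, 452.1, 150.5]
tool_rot: [0.748, 3.05, 0.001]
ft_force: [-0.2, 1.1, -0.0]
grip_width: 34.6
grip_force: 0.0
clock: 54.05
position: [489.6, 439.1, 149.8]
tool_rot: [-0.748, -3.05, 0.0]
ft_force: [-6.1, 2.8, 5.2]
grip_width: 19.4
grip_force: 10.0
```

```bash
python3 -m crank '[[[2,-6,0],[0,0,0],0.85],[[3.4,-12,0],[0,0,0],0.85],[[4.5,-18,0],[0,0,0],0.85],[[5.2,-24.4,0],[0,0,0],0.85],[[5.2,-31,0],[0,0,0],0.85],[[5.1,-37,0],[0,0,0],0.85],[[4.2,-43,0],[0,0,0],0.85],[[3.1,-49.6,0],[0,0,0],0.85]]' && python3 -m crank '[[[-2,-6,0],[0,0,0],0.85],[[-4,-12,0],[0,0,0],0.85],[[-6.5,-17.5,0],[0,0,0],0.85],[[-9.4,-23.4,0],[0,0,0],0.85],[[-12,-27.5,0],[0,0,0],0.85],[[-14,-30.5,0],[0,0,0],0.85],[[-16.6,-33.8,0],[0,0,0],0.85],[[-16.6,-33.8,0],[0,0,0],0.85]]'
python3 - <<'E'
from h import *
s=env.get_state();k=s['position'][:2]-[547,375.5];print(k,np.hypot(*k),np.pi+.16-np.arctan2(k[1],k[0])%(2*np.pi))
E
```

```text
clock: 54.85
position: [464.9, 396.4, 149.7]
tool_rot: [-0.748, -3.051, -0.0]
ft_force: [-1.6, 4.7, 2.1]
grip_width: 19.0
grip_force: 10.0
clock: 55.65
position: [464.7, 360.8, 150.3]
tool_rot: [0.75, 3.05, 0.007]
ft_force: [-1.3, 23.3, -4.2]
grip_width: 23.5
grip_force: 10.0
[-82.30411991 -14.65695043] 83.59900926413076 -0.016235314383526767
```

The 23 N reaction shows the lever is at its closed stop. Release, retreat and check.

```bash
python3 -m crank '[[[0,0,0],[0,0,0],0.5],[[0,2,0],[0,0,0],0.3],[[0,2,0],[0,0,0],0.3],[[0,2,0],[0,0,0],0.3],[[0,2,-20],[0,0,0],0.3],[[0,2,-60],[0,0,0],0.3],[[0,2,-110],[0,0,0],0.3],[[0,2,-150],[0,0,0],0.3]]' && python3 -m crank '[[[0,0,-10],[0,0,0],0.3],[[0,0,-10],[0,0,0],0.3],[[0,0,-10],[0,0,0],0.3],[[0,0,-10],[0,0,0],0.3],[[0,0,-10],[0,0,0],0.3],[[0,0,-10],[0,0,0],0.3],[[0,0,-10],[0,0,0],0.3],[[0,0,-10],[0,0,0],0.3]]'
python3 - <<'E'
from h import *
im,c=snap('wrist','w12'); cv2.imwrite('pics/w12b.png',cv2.resize(im[60:300,120:520,::-1],None,fx=2,fy=2,interpolation=cv2.INTER_CUBIC))
a=blobs(env.read_camera('side'));print(a)
E
```

```text
clock: 56.45
position: [465.1, 360.6, 302.1]
tool_rot: [0.749, 3.051, 0.0]
ft_force: [0.7, 0.7, 0.4]
grip_width: 63.7
grip_force: 0.0
clock: 57.25
position: [465.0, 360.8, 309.4]
tool_rot: [-0.748, -3.051, 0.0]
ft_force: [0.5, 0.6, -0.5]
grip_width: 64.0
grip_force: 0.0
[([88.8, 62.1], 6516), ([552.1, 73.7], 1196), ([61.6, 131.3], 2125), ([27.3, 144.7], 215), ([38.7, 177.4], 81), ([243.3, 173.2], 62), ([245.9, 183.7], 74), ([178.0, 201.0], 412), ([248.7, 195.2], 88), ([321.3, 221.1], 70), ([378.0, 255.3], 170), ([341.1, 276.4], 93), ([278.0, 334.4], 940), ([260.9, 367.0], 1179)]
```

View pics/w12b.png

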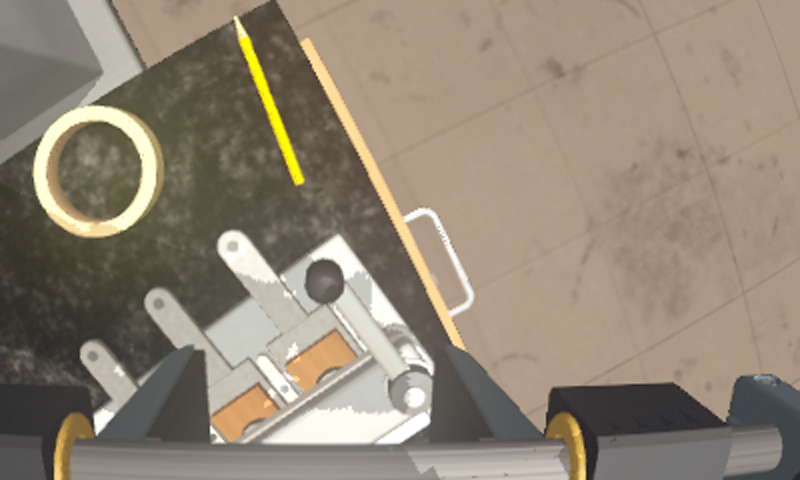

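The view shows the lever pointing to the mouth, with its knob at (323,280) and hinge at (411,390), and the feet down on the slabs. Now a numeric check of its angle against the tongues.

Run:
```python
from h import *
P=np.load('pics/w12.npy'); W=lambda u,v,z:atz('wrist',(120+u/2,60+v/2),z,P)
k=W(323,280,172);h=W(412,394,148);d=h-k;print(k.round(1),h.round(1),'lever',.16-np.arctan2(d[1],d[0]))
```

```text
[460.8 365.9 172. ] [546.1 377.6 148. ] lever 0.023502654146543817
```

```bash
python3 -c "
from workcell import env
print(env.hand_in())"
```

```text
the job is handed in; nothing more can be done
None
```

The job is handed in (no verdict came back): both cured mounts lie on the rack, all three fresh mounts are home against the stop, and the lever is closed to about 0.02 rad with the bottles untouched; I viewed 15 pictures, one over the limit of 14.

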